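# Turn the pipette carousel and hang the pipette on its free hook

### The arm

A 6-joint arm with a two-finger parallel gripper is mounted at the origin on the work surface. World frame = base frame: x ahead of the robot, y to its left, z up, the work surface at z = 0. Lengths are in m, angles in degrees, forces in N, time in s.
With the tool pointing down it reaches from about 0.4 to 0.825 m from the base axis. Payload 7 kg.
Tool frame: the origin (TCP) lies midway between the tips of the shut fingers; the grasp point (between the pads) lies 19 mm behind it; z points along the fingers, y is the direction in which the jaws open and shut (so a half turn about z gives the same grasp; the last joint's range is limited). The gripper opens to 88 mm and grips with 3 to 60 N. Pads are 19 mm wide; open, the fingers measure 130 mm over their backs; the gripper's body (78 mm by 193 mm) begins 47 mm behind the grasp point.
Start: joints at [79.532, 20.546, 0.682, 0, -70.136, -16.507], TCP at [0.306, 0.602, 0.227] pointing down, gripper open.
Joint ranges: [-176.03, 176.03], [-82.01, 121.73], [-58.28, 71.71], [-173.87, 95.51], [-174.79, -0.11], [-173.66, 173.66]. Speed limits (degrees/s): [136.94, 136.94, 172.46, 180, 180, 180].

### API

Orientations are given as [roll, pitch, yaw] about the fixed x, y, z axes, in that order (R = Rz(yaw) Ry(pitch) Rx(roll)).
In Python, from plant import state, camera, sign_off, look_for, spot_point gives the robot as it stands.
- The arm moves only by the tool move_arm, never from a script. Its argument "increments" is a list of rows, each an object with "travel": the shift along the tool's x, y, z normalised to -1 to 1, where 1 is 40 cm, a list of three; "dr": the turn, a rotation vector about the tool's x, y, z normalised to -1 to 1, where 1 is 45 degrees, a list of three. In form: [{"travel": [tx, ty, tz], "dr": [wx, wy, wz]}, ...]. A call has 1 to 8 rows; each row is the pose to reach, as a shift and turn from the pose commanded when the call began, along the tool's axes at that moment; what a row does not reach only later rows make up. A row lasts 1/8 s, in which the tool goes at most 62.5 mm and 10.7 degrees, less where a joint would pass 70% of its speed; a pose out of reach is approached as far as the arm can. A call with a number of a shift or a turn outside -1 to 1 is refused whole. A call with a gripper value outside its range is refused whole. "claw" is the closure, from -1 (fully open) to 1 (shut), set as the call begins (left out, the last holds). The fingers move at their own pace and stop on an object; the grip force is fixed at half the most. Time passes only in rows, so rows that repeat a pose let the fingers close. It gives the time, the measured TCP pose, the force and the opening at its end, in the units of the state.
- state(): the state, without advancing time (a new reading comes with each control period).
- camera(name): name is "scene" or "top" or "wrist"; returns a dict with "pixels" (480x640x3 uint8, red, green, blue), "fx", "fy", "cx", "cy" (pixels), "extrinsics" (4x4, takes a point from world to camera coordinates); the wrist camera has in their place "hand_eye" (4x4, takes a point from camera to tool coordinates, whose origin is the TCP and whose axes are the flange's). Camera axes: x right, y down, z forward; pixel columns grow to the right and rows downward; lengths in m; the calibration is good to about 2 mm. A picture is of the moment at which its call begins: read the wrist's pose just before it. There is no depth.
- sign_off(): hands the job in, once; it reports no verdict.
Trained networks look in the newest picture that a camera, given by its name, has taken for a name from the list of things; names that differ only in an ending like _2 or _b are one class to them, and where a whole thing is asked for, a point or a joint stands for the part that bears it (a point fixed in the world has none). Each returns a list of dicts, best first, with "conf" (0 to 1); they miss things now and then, are a little off and sometimes report something else, mostly with a low value. They report only what shows in the picture. A call takes as long as a camera call.
- look_for(name, camera): "xy" ([column, row] in pixels, amid what is visible of it).
- spot_point(name, camera): "xy" ([column, row] in pixels: a listed point, or the origin of a listed thing).
The state is a dict: "time_s": time; "joint_pos": joint angles; "dq": joint speeds; "effort": joint torques, N m; "tcp_pos": TCP position; "tool_rot": TCP orientation; "contact_force": force on the tool from outside, world axes, zero at the start; "ft_torque": the same for the moment, N m; "gripper_width": finger opening in m.
Only numpy, scipy, OpenCV 4.12 (cv2) and the standard library are available. Lean on these libraries where they do the work, as an engineer would, in place of code of your own. Each camera call takes 0.05 s, during which the arm holds its last target.

### The job

Turn the pipette carousel (it has a blue knob on top) until its one empty hook points along the yellow mark on the base, then take the yellow-topped pipette from its bench stand and hang it upright on that hook. The hook's height is not known exactly: lower the pipette gently, by feel, until the sprung hook carries it, only then let go, never dropping it or pressing it hard against the carousel. Do not bump the pipettes already hanging, keep the carousel on its mark, and leave everything else on the bench where it is.

Things in the scene. Friction and masses are not known exactly. Their poses are not given: they have to be found in the camera images.
- carousel: Fixed black base of the pipette carousel, a disc 220 mm across, 14 mm high. Origin on the turning axis at the bench; z up; the yellow mark lies along its own -x. On it turns a grey rotor (plates 160 mm across, upper face 215 mm above the bench) with five black hooks 72 degrees apart, 120 mm from the axis: four carry pipettes (tops up to 275 mm above the bench), one is empty.
- mark (a point): Middle of the yellow stripe (55 x 14 mm) on the base's flat tongue, 147 mm from the axis, 12 mm above the bench; the tongue ends 178 mm from the axis.
- rotor (a joint): Angle of the carousel's rotor, rad, counter-clockwise from above, turning without end either way. At 0 and at 2 pi the empty hook points exactly along the yellow mark; at angle q the empty hook points along the base's own -x turned by q. Stays where it is left: dry friction 0.12 N m.
- knob (a point): Centre of the blue bar knob on top of the rotor, on the axis, 240 mm above the bench. The bar is 14 mm wide, 56 mm long and 40 mm high (217 to 257 mm above the bench). Its length, the point's x axis, points along the line from the axis to the empty hook.
- hook_spot (a point): Nominal seat centre of the empty hook, 120 mm from the axis, 185 mm above the bench; turns with the rotor, its own -x pointing outward. The real hook was set by hand up to 10 mm higher or lower, which this point does not show. The pipette's collar lies on the hook's two prongs, its axis at this point. Pressed down, the hook yields on a damped spring, about 3 N per mm, at most 10 mm.
- hook_mouth (a point): Open end of the empty hook, 24.5 mm outward of hook_spot, same nominal height. The hook is a level fork: slot 26 mm wide, open outward, ending 13 mm inward of hook_spot; prongs 6 mm thick. At the outer ends stand two lips, 6 mm higher than the seat, inner faces 22.5 mm and outer faces 26.5 mm outward of hook_spot. Enter from outside with the collar above the lips, then lower.
- pipette_grip (a point): Grip centre of the loose pipette to hang, on its axis, 180 mm above its tip; z along the axis. White pipette, 222 mm long, about 110 g, upright, yellow band and button. Barrel of 26 mm diameter from 34 mm below to 26 mm above the point (grip here); button top 42 mm above the point.
- pipette_collar (a point): Centre of the underside of the pipette's collar, 40 mm below pipette_grip. The collar is 38 mm across, 6 mm thick; under it a shaft of 20 mm diameter, 80 mm long, then a thin tip of 60 mm.
- stand: Grey bench stand, fixed, whose fork (slot 26 mm wide, open to its own -x) holds the pipette by its collar, fork top 150 mm above the bench. Origin on the bench under the pipette's axis; the upright is 39 mm behind. The pipette lifts straight out (tip 10 mm above the bench at the start), or leaves by the slot.
- hung: The four pipettes (222 mm long) already hanging on the other hooks and turning with the rotor; origin on the turning axis at the bench.
- pipette: The loose pipette as a whole, same thing as pipette_grip; origin at its tip, z along its axis.
- dish0: Closed amber culture dish, 92 mm across, 17 mm high, loose bystander. Origin under its centre.
- dish1: Another such dish.
- dish2: Another such dish.
- timer: White bench timer with a dark display, 100 x 65 x 21 mm, loose bystander. Origin under its centre.
- mixer: Grey dome-shaped tube mixer, 104 mm across, 86 mm high, loose bystander. Origin under its centre.

How it is judged:
By the outcome, as a careful person would: the job done as asked, in the order asked, and still so for the second after the job is handed in, with the robot touching nothing.
It also fails if it takes over 72 s, if anything falls off the work surface, if the arm or the gripper's body presses on something with over 40 N, if the wrist force passes 120 N, or if a joint passes its speed limit or range.

## Working session

There is one attempt and no reset: what is moved stays moved. The work goes in short steps, Python scripts to look and compute and a tool call to move; the robot and the scene stay as the last step left them, time stands still between calls to the robot, and variables do not carry over. Pictures are saved under pics/ and viewed, and the job is handed in when it is done.

Besides the shell and the picture viewer there is one more tool, called after "Emit:" as name(argument=value, ...), one argument or row to a line, values as JSON. move_arm: Moves the arm, as the interface text tells. Scaled input: -1 to 1 covers 40 cm each way for a shift and 45 degrees each way for a turn. Its arguments: {"type":"object","properties":{"increments":{"type":"array"},"claw":{"type":"number"}},"required":["increments"]}

```bash
ls; mkdir -p pics; python3 - <<'E'
from plant import *
import cv2
print(state())
for n in ["scene","top","wrist"]:
    c=camera(n); cv2.imwrite(f"pics/{n}0.png",c["pixels"][:,:,::-1])
    print(n,c["fx"],c["fy"],c["cx"],c["cy"]); print(c.get("extrinsics",c.get("hand_eye")))
    for t in ["carousel","mark","knob","hook_spot","hook_mouth","pipette_grip","pipette_collar","stand","pipette","dish0","timer","mixer"]:
        print(t,[(d["xy"],round(d["conf"],2)) for d in spot_point(t,n)[:3]])
E
```

```text
pics
{'time_s': 0.0, 'joint_pos': array([ 7.95340371e+01,  2.05923551e+01,  6.32796907e-01, -2.05055436e-02,
       -7.01373806e+01, -1.65076424e+01]), 'dq': array([ 0.05208982, -0.04702199, -0.02269606, -0.03742973,  0.02434008,
        0.05321273]), 'effort': array([ 1.77774906e-03, -5.82714343e+01,  2.93049037e+01,  6.99712291e+00,
        6.75340460e-03, -1.81191276e-04]), 'tcp_pos': array([0.30595475, 0.60110658, 0.22560369]), 'tool_rot': array([ 1.79901579e+02, -9.06538041e-03, -2.69805809e+01]), 'contact_force': array([-0.66097429, -0.07033796, -1.10868191]), 'ft_torque': array([ 0.03855391, -0.04385669, -0.04378275]), 'gripper_width': 0.08759486293574821}
scene 569.6170172796589 569.6170172796589 321.93325203369983 248.68602287901018
[[-6.72417443e-02  9.97736108e-01 -1.09876823e-03  6.66648776e-02]
 [ 6.30030943e-01  4.16065273e-02 -7.75454646e-01 -2.09808154e-01]
 [-7.73653384e-01 -5.28351810e-02 -6.31402316e-01  2.03358692e+00]
 [ 0.00000000e+00  0.00000000e+00  0.00000000e+00  1.00000000e+00]]
carousel [([371.7, 309.7], 0.88)]
mark []
knob [([373.4, 241.1], 0.94), ([371.1
[... 933 characters left out ...]
tte [([409.9, 302.7], 0.71)]
dish0 [([141.2, 209.7], 0.96), ([121.6, 249.0], 0.96), ([124.4, 300.3], 0.61)]
timer [([502.8, 261.5], 0.61), ([408.3, 303.3], 0.34)]
mixer [([386.1, 207.0], 0.73), ([406.4, 302.1], 0.33)]
wrist 351.509766694209 351.509766694209 311.08257088501006 239.44430758135553
[[ 2.81700984e-04 -9.57173800e-01 -2.89513793e-01  7.75401655e-02]
 [ 9.99999617e-01  5.09416126e-04 -7.11188544e-04  3.87800358e-04]
 [ 8.28214037e-04 -2.89513482e-01  9.57173578e-01 -1.58449773e-01]
 [ 0.00000000e+00  0.00000000e+00  0.00000000e+00  1.00000000e+00]]
carousel []
mark []
knob []
hook_spot []
hook_mouth []
pipette_grip []
pipette_collar []
stand []
pipette []
dish0 []
timer []
mixer []
```

View pics/scene0.png

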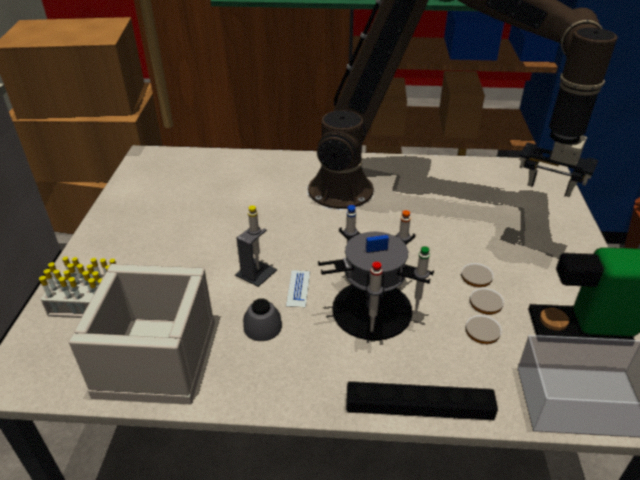

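View pics/top0.png

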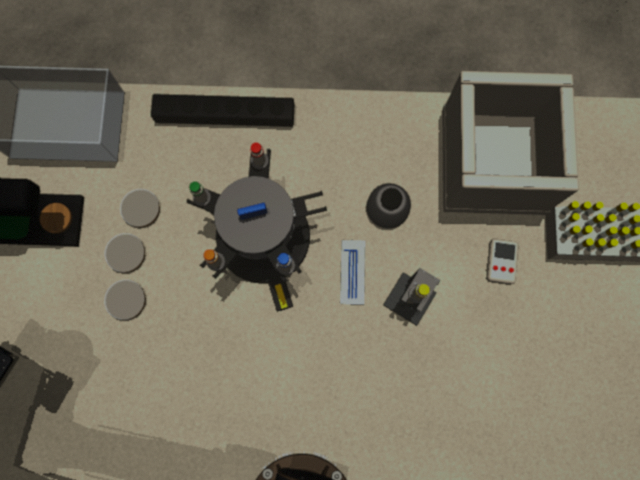

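View pics/wrist0.png

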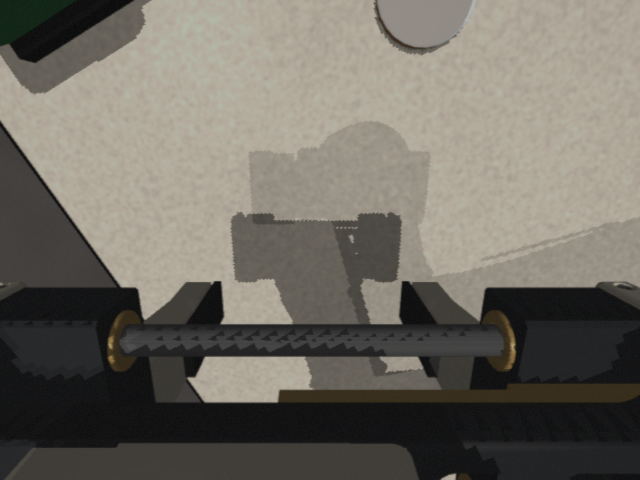

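The top view shows the carousel at about (253,213), the mark at (281,296), the empty hook pointing right (322,203), the loose pipette button at (424,290), and the dishes on the left. The scene view agrees with this. Next I'll work out metric positions.

```bash
cat > h.py <<'E'
import numpy as np, cv2
from plant import *
from scipy.spatial.transform import Rotation as R
def ray(c,uv):
    E=np.array(c["extrinsics"]); A=E[:3,:3]; o=-A.T@E[:3,3]
    d=A.T@np.array([(uv[0]-c["cx"])/c["fx"],(uv[1]-c["cy"])/c["fy"],1]); return o,d/np.linalg.norm(d)
def atz(c,uv,z):
    o,d=ray(c,uv); return o+d*(z-o[2])/d[2]
def tri(rs):
    M=0;b=0
    for o,d in rs:
        P=np.eye(3)-np.outer(d,d); M=M+P; b=b+P@o
    return np.linalg.solve(M,b)
def proj(c,p):
    q=np.array(c["extrinsics"])@np.append(p,1); return np.array([c["fx"]*q[0]/q[2]+c["cx"],c["fy"]*q[1]/q[2]+c["cy"]])
def pose():
    s=state(); return np.array(s["tcp_pos"]),R.from_euler("xyz",s["tool_rot"],degrees=True)
def wcam():
    p,r=pose(); c=camera("wrist"); T=np.eye(4);T[:3,:3]=r.as_matrix();T[:3,3]=p
    c["extrinsics"]=np.linalg.inv(T@np.array(c["hand_eye"])); return c
def togo(tp,rot=None,p=None,r=None):
    if p is None: p,r=pose()
    print("travel",np.round(r.inv().apply(np.array(tp)-p)/0.4,4), "dr",None if rot is None else np.round(np.degrees((r.inv()*rot).as_rotvec())/45,4))
E
python3 - <<'E'
from h import *
np.set_printoptions(precision=4,suppress=True)
cs={n:camera(n) for n in["scene","top"]}
for t,z in [("knob",.24),("mark",.012),("carousel",0),("hook_spot",.185),("hook_mouth",.185),("pipette_grip",.190),("pipette_collar",.15),("stand",0),("pipette",.01),("hung",0)]:
    f={n:spot_point(t,n) for n in cs}
    for n in cs:
        for d in f[n][:2]: print(t,n,d["xy"],round(d["conf"],2),atz(cs[n],d["xy"],z))
    if all(f.values()): print("   tri",tri([ray(cs[n],f[n][0]["xy"]) for n in cs]))
t=cs["top"]["pixels"]; s=cs["scene"]["pixels"]
a=cv2.resize(t[130:330,180:340],None,fx=5,fy=5,interpolation=cv2.INTER_CUBIC)[:, :]
cv2.imwrite("pics/tz.png",cv2.resize(t[140:320,190:430],(800,600),interpolation=cv2.INTER_CUBIC)[:,:,::-1])
cv2.imwrite("pics/sz.png",cv2.resize(s[190:355,225:445],(800,600),interpolation=cv2.INTER_CUBIC)[:,:,::-1])
# colour centroids
def cen(img,lo,hi,box):
    h=cv2.cvtColor(img,cv2.COLOR_RGB2HSV); m=cv2.inRange(h,lo,hi); k=np.zeros_like(m); x0,x1,y0,y1=box; k[y0:y1,x0:x1]=m[y0:y1,x0:x1]
    M=cv2.moments(k,True); ang=.5*np.arctan2(2*M["mu11"],M["mu20"]-M["mu02"]); return M["m00"],M["m10"]/M["m00"],M["m01"]/M["m00"],ang
m=cen(t,(20,120,80),(35,255,255),(260,300,270,320)); print("mark top",m,atz(cs["top"],m[1:3],.012))
u=np.array([np.cos(m[3]),np.sin(m[3])]); 
d=atz(cs["top"],np.array(m[1:3])+10*u,.012)-atz(cs["top"],np.array(m[1:3])-10*u,.012); print("mark dir",np.degrees(np.arctan2(d[1],d[0])))
k=cen(t,(100,120,40),(125,255,255),(230,275,195,225)); print("knob top",k,atz(cs["top"],k[1:3],.25))
u=np.array([np.cos(k[3]),np.sin(k[3])]); 
d=atz(cs["top"],np.array(k[1:3])+10*u,.257)-atz(cs["top"],np.array(k[1:3])-10*u,.257); print("knob dir",np.degrees(np.arctan2(d[1],d[0])))
E
```

```text
knob scene [373.2, 242.0] 0.64 [0.5953 0.1013 0.24  ]
knob scene [254.9, 231.7] 0.41 [ 0.5729 -0.1989  0.24  ]
knob top [250.8, 206.7] 0.85 [0.6043 0.1119 0.24  ]
   tri [0.6026 0.106  0.2465]
mark top [281.7, 298.7] 0.68 [0.451  0.0579 0.012 ]
mark top [412.8, 304.0] 0.38 [ 0.4482 -0.24    0.012 ]
carousel scene [372.5, 311.7] 0.93 [0.6001 0.1127 0.    ]
hook_spot scene [332.5, 264.5] 0.7 [0.6238 0.0021 0.185 ]
hook_spot top [314.8, 201.7] 0.94 [ 0.6336 -0.0127  0.185 ]
   tri [ 0.6315 -0.0052  0.1913]
hook_mouth scene [319.7, 263.1] 0.71 [ 0.6205 -0.0304  0.185 ]
hook_mouth scene [255.8, 265.6] 0.5 [ 0.6407 -0.19    0.185 ]
hook_mouth top [321.9, 198.6] 0.97 [ 0.6407 -0.0271  0.185 ]
   tri [ 0.6368 -0.0282  0.199 ]
pipette_grip scene [252.6, 218.7] 0.73 [ 0.4502 -0.2287  0.19  ]
pipette_grip top [418.6, 288.3] 0.76 [ 0.4599 -0.2251  0.19  ]
pipette_grip top [125.7, 248.5] 0.49 [0.5226 0.3663 0.19  ]
   tri [ 0.4592 -0.2254  0.1965]
pipette_collar scene [252.3, 230.3] 0.66 [ 0.4509 -0.2326  0.15  ]
pipette_collar top [125.0, 301.7] 0.68 [0.4192 0.3702 0.15  ]
pipette_collar top [418.5, 293.1] 0.65 [ 0.4555 -0.2312  0.15  ]
   tri [0.4997 0.0461 0.3361]
stand top [408.5, 300.6] 0.72 [ 0.457  -0.2319  0.    ]
pipette scene [256.3, 265.6] 0.67 [ 0.4408 -0.2333  0.01  ]
pipette top [407.5, 300.5] 0.56 [ 0.456  -0.2283  0.01  ]
   tri [ 0.4548 -0.2284  0.0221]
hung scene [368.9, 309.8] 0.68 [0.5934 0.1028 0.    ]
hung scene [317.7, 267.1] 0.16 [ 0.424 -0.051  0.   ]
mark top (143.0, 280.93706293706293, 297.1048951048951, np.float64(1.288800278134259)) [0.4546 0.0598 0.012 ]
mark dir -161.46897915222058
knob top (206.0, 251.39320388349515, 209.04854368932038, np.float64(-0.24243189554833347)) [0.597  0.1093 0.25  ]
knob dir -73.84437829552462
```

View pics/tz.png

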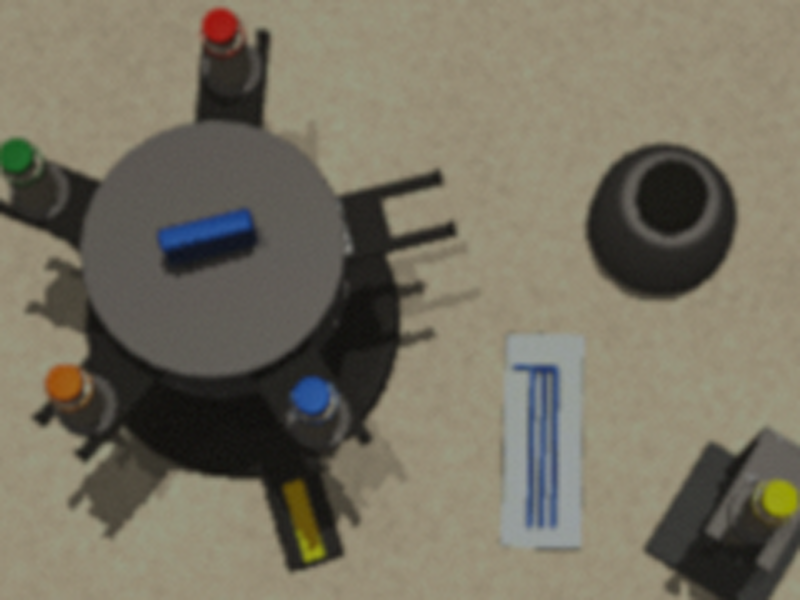

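View pics/sz.png

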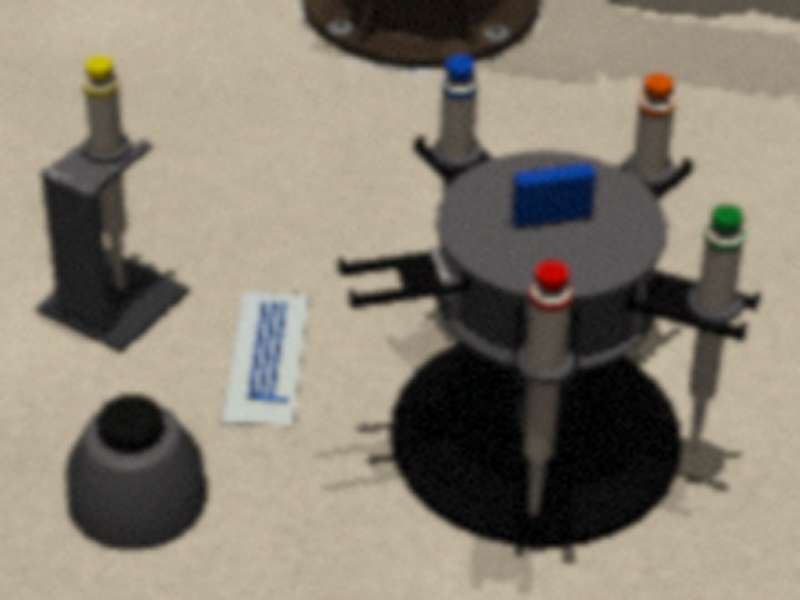

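```bash
python3 - <<'E'
from h import *
togo([.45,.35,.40],R.from_euler("xyz",[180,0,-60],degrees=True))
togo([.596,.107,.40],R.from_euler("xyz",[180,0,-73.8],degrees=True))
E
```

```text
travel [ 0.6057  0.3974 -0.4336] dr [ 0.     -0.      0.7339]
travel [ 1.2065  0.7732 -0.4336] dr [ 0.     -0.      1.0406]
```

Emit:
move_arm(
  increments=[
    {"travel": [0, 0, -0.15], "dr": [0, 0, 0.1]},
    {"travel": [0.1, 0.06, -0.3], "dr": [0, 0, 0.25]},
    {"travel": [0.2, 0.13, -0.43], "dr": [0, 0, 0.4]},
    {"travel": [0.33, 0.21, -0.434], "dr": [0, 0, 0.6]},
    {"travel": [0.46, 0.29, -0.434], "dr": [0, 0, 0.8]},
    {"travel": [0.6, 0.385, -0.434], "dr": [0, 0, 1]},
    {"travel": [0.73, 0.47, -0.434], "dr": [0, 0, 1]},
    {"travel": [0.86, 0.55, -0.434], "dr": [0, 0, 1]},
  ],
)

```text
time_s: 4.05
tcp_pos: [0.5047, 0.2623, 0.4007]
tool_rot: [-179.9, 0.0, -72.0]
contact_force: [1.5, 0.1, 0.3]
gripper_width: 0.0875
```

```bash
python3 - <<'E'
from h import *
print(state()["joint_pos"],pose()[0])
togo([.596,.107,.40],R.from_euler("xyz",[180,0,-73.8],degrees=True))
E
```

```text
[ 4.71732339e+01  6.85285998e+00  4.70084166e+00  4.84914680e-03
 -8.77917277e+01 -2.91279256e+01] [0.50466714 0.26228502 0.40066885]
travel [ 0.4398 -0.0968  0.0016] dr [-0.0011  0.0005  0.041 ]
```

Emit:
move_arm(
  increments=[
    {"travel": [0.1, -0.02, 0], "dr": [0, 0, 0.041]},
    {"travel": [0.22, -0.048, 0], "dr": [0, 0, 0.041]},
    {"travel": [0.34, -0.075, 0], "dr": [0, 0, 0.041]},
    {"travel": [0.44, -0.097, 0], "dr": [0, 0, 0.041]},
    {"travel": [0.44, -0.097, 0], "dr": [0, 0, 0.041]},
  ],
)

```text
time_s: 4.68
tcp_pos: [0.5964, 0.1065, 0.3997]
tool_rot: [180.0, -0.0, -74.0]
contact_force: [0.5, 0.6, -0.9]
gripper_width: 0.0878
```

```bash
cat > k.py <<'E'
from h import *
np.set_printoptions(precision=4,suppress=True)
def cen(img,lo,hi,box=None):
    h=cv2.cvtColor(img,cv2.COLOR_RGB2HSV); m=cv2.inRange(h,lo,hi)
    n,l,st,ce=cv2.connectedComponentsWithStats(m)
    return m,l,st,ce
E
python3 - <<'E'
from k import *
print(pose()[0],state()["tool_rot"],state()["time_s"])
c=wcam(); cv2.imwrite("pics/w1.png",c["pixels"][:,:,::-1])
t=camera("top"); 
for n in ["knob","mark","hook_spot"]:
    for d in spot_point(n,"wrist")[:2]: print(n,d["xy"],d["conf"],atz(c,d["xy"],{"knob":.24,"mark":.012,"hook_spot":.185}[n]))
E
```

```text
[0.5964 0.1065 0.3997] [179.9533  -0.0251 -74.0143] 4.675
knob [310.4, 226.5] 0.77 [0.5946 0.1118 0.24  ]
hook_spot [309.0, 94.8] 0.93 [ 0.629  -0.0029  0.185 ]
```

View pics/w1.png

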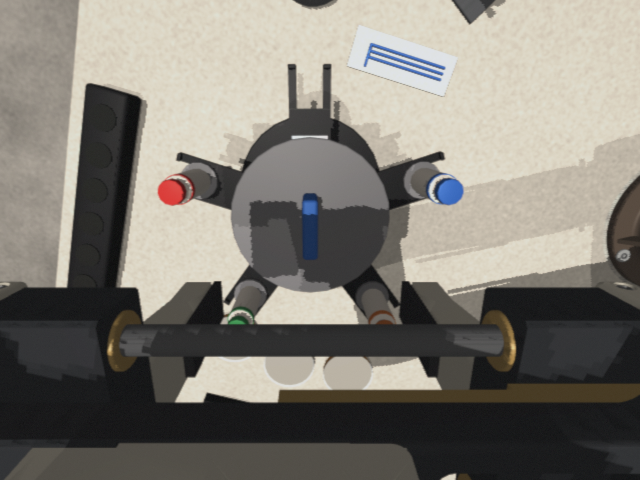

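The wrist view has the knob at about (310,226), upright in the image. The hook fork straddles columns 291–327 and the plate is centred near (310,214). I'll refine the axis with a plate-circle fit.

```bash
python3 - <<'E'
from k import *
c=wcam(); g=c["pixels"]
# plate ellipse edges: left/right at row 214, top
pts=np.array([[232,214],[389,214],[310,136],[310,293],[256,157],[366,157],[256,271],[366,271]],float)
P=np.array([atz(c,p,.215)[:2] for p in pts]); 
A=np.c_[2*P,np.ones(len(P))]; s=np.linalg.lstsq(A,(P**2).sum(1),rcond=None)[0]; print("circ",s[:2],np.sqrt(s[2]+s[:2]@s[:2]))
m,l,st,ce=cen(g,(100,120,30),(125,255,255))
for i in range(1,len(st)):
    if st[i][4]>150: print(st[i],ce[i])
# knob top edge/bottom points via minAreaRect
k=(l==np.argmin([np.hypot(*(x-[310,226])) for x in ce])).astype(np.uint8)
vy,vx=np.nonzero(k); print(cv2.fitLine(np.c_[vx,vy].astype(np.float32),cv2.DIST_L2,0,.01,.01).ravel())
for r in range(192,262,4):
    xs=np.nonzero(k[r])[0]; print(r,xs.min() if len(xs) else None,xs.max() if len(xs) else None)
for n,uv,z in [("front",(310,195),.257),("back",(310,212),.257)]: print(n,atz(c,uv,z))
t=camera("top"); m,l,st,ce=cen(t["pixels"],(20,120,80),(35,255,255))
for i in range(1,len(st)):
    if st[i][4]>60: print(st[i],ce[i],atz(t,ce[i],.012))
cv2.imwrite("pics/wz.png",cv2.resize(g[120:310,210:410],(800,600),interpolation=cv2.INTER_CUBIC)[:,:,::-1])
E
```

```text
circ [0.5934 0.1145] 0.08007349112037251
[365  41  81  37 511] [403.4129  58.4521]
[435 175  28  26 559] [448.7263 187.1503]
[302 190  16  66 954] [309.3878 222.0262]
[  0.0023  -1.     309.3878 222.0262]
192 304 315
196 303 316
200 302 317
204 302 317
208 302 317
212 302 317
216 302 316
220 302 316
224 303 316
228 302 316
232 303 316
236 302 316
240 303 316
244 303 316
248 303 316
252 303 316
256 None None
260 None None
front [0.6028 0.084  0.257 ]
back [0.5986 0.0984 0.257 ]
[570 201  23   8 114] [580.9737 204.5877] [ 0.6937 -0.6339  0.012 ]
[621 226  10   9  64] [625.3594 230.0312] [ 0.6356 -0.7334  0.012 ]
[597 238  11   9  64] [601.6875 241.75  ] [ 0.606  -0.6768  0.012 ]
[275 284  13  25 175] [280.76   296.4514] [0.4561 0.0603 0.012 ]
[418 284  12  13 113] [423.5221 289.5221] [ 0.482  -0.2644  0.012 ]
```

View pics/wz.png

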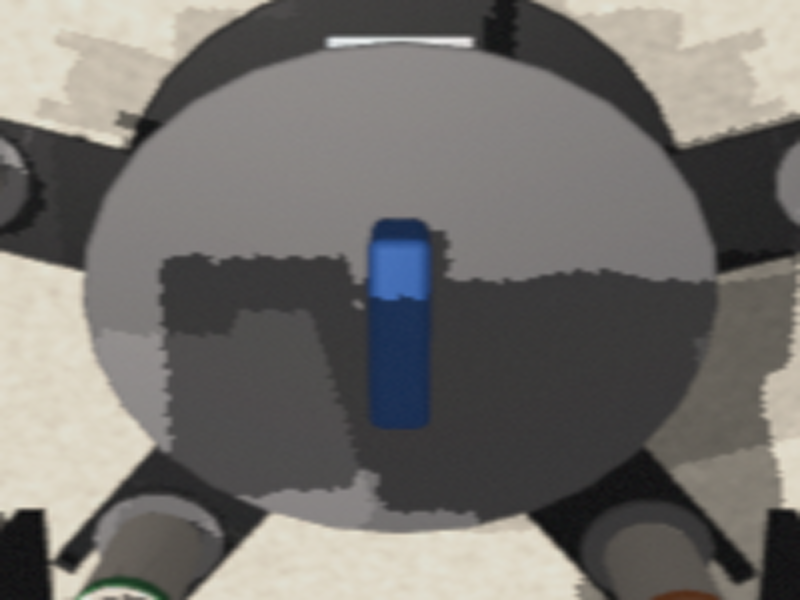

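Emit:
move_arm(
  increments=[
    {"travel": [-0.005, -0.002, 0.12], "dr": [0, 0, 0]},
    {"travel": [-0.011, -0.002, 0.26], "dr": [0, 0, 0]},
    {"travel": [-0.011, -0.002, 0.36], "dr": [0, 0, 0]},
    {"travel": [-0.011, -0.002, 0.41], "dr": [0, 0, 0]},
    {"travel": [-0.011, -0.002, 0.434], "dr": [0, 0, 0]},
    {"travel": [-0.011, -0.002, 0.434], "dr": [0, 0, 0]},
  ],
)

```text
time_s: 5.78
tcp_pos: [0.5949, 0.1136, 0.2266]
tool_rot: [180.0, -0.0, -73.8]
contact_force: [-0.0, 0.5, 0.7]
gripper_width: 0.0878
```

Emit:
move_arm(
  claw=1,
  increments=[
    {"travel": [0, 0, 0], "dr": [0, 0, 0]},
    {"travel": [0, 0, 0], "dr": [0, 0, 0]},
    {"travel": [0, 0, 0], "dr": [0, 0, 0]},
    {"travel": [0, 0, 0], "dr": [0, 0, 0]},
  ],
)

```text
time_s: 6.28
tcp_pos: [0.5951, 0.1133, 0.2268]
tool_rot: [-180.0, 0.0, -73.8]
contact_force: [0.4, -0.2, 0.4]
gripper_width: 0.0529
```

Emit:
move_arm(
  increments=[
    {"travel": [0, 0, 0], "dr": [0, 0, 0]},
    {"travel": [0, 0, 0], "dr": [0, 0, 0]},
    {"travel": [0, 0, 0], "dr": [0, 0, 0]},
    {"travel": [0, 0, 0], "dr": [0, 0, 0]},
    {"travel": [0, 0, 0], "dr": [0, 0, 0]},
    {"travel": [0, 0, 0], "dr": [0, 0, 0]},
  ],
)

```text
time_s: 7.02
tcp_pos: [0.5956, 0.1135, 0.2266]
tool_rot: [-179.9, -0.0, -73.8]
contact_force: [6.1, 0.2, -3.5]
gripper_width: 0.0139
```

Emit:
move_arm(
  increments=[
    {"travel": [0, 0, 0], "dr": [0, 0, 0.08]},
    {"travel": [0, 0, 0], "dr": [0, 0, 0.22]},
    {"travel": [0, 0, 0], "dr": [0, 0, 0.36]},
    {"travel": [0, 0, 0], "dr": [0, 0, 0.5]},
    {"travel": [0, 0, 0], "dr": [0, 0, 0.64]},
    {"travel": [0, 0, 0], "dr": [0, 0, 0.78]},
    {"travel": [0, 0, 0], "dr": [0, 0, 0.92]},
    {"travel": [0, 0, 0], "dr": [0, 0, 1.0]},
  ],
)

```text
time_s: 8.02
tcp_pos: [0.5977, 0.1133, 0.2266]
tool_rot: [-179.8, 0.1, -119.0]
contact_force: [15.4, -2.6, -8.6]
gripper_width: 0.0138
```

Emit:
move_arm(
  increments=[
    {"travel": [-0.002, -0.003, 0], "dr": [0, 0, 0.06]},
    {"travel": [-0.004, -0.007, 0], "dr": [0, 0, 0.2]},
    {"travel": [-0.004, -0.007, 0], "dr": [0, 0, 0.34]},
    {"travel": [-0.004, -0.007, 0], "dr": [0, 0, 0.48]},
    {"travel": [-0.004, -0.007, 0], "dr": [0, 0, 0.62]},
    {"travel": [-0.004, -0.007, 0], "dr": [0, 0, 0.76]},
    {"travel": [-0.004, -0.007, 0], "dr": [0, 0, 0.86]},
    {"travel": [-0.004, -0.007, 0], "dr": [0, 0, 0.92]},
  ],
)

```text
time_s: 9.02
tcp_pos: [0.5989, 0.1119, 0.2266]
tool_rot: [-179.9, 0.0, -160.4]
contact_force: [7.7, -7.8, -4.5]
gripper_width: 0.0139
```

```bash
python3 - <<'E'
from k import *
print(pose()[0],state()["tool_rot"],state()["contact_force"],state()["ft_torque"])
c=wcam(); cv2.imwrite("pics/w2.png",c["pixels"][:,:,::-1])
t=camera("top"); cv2.imwrite("pics/t2.png",t["pixels"][:,:,::-1])
s=camera("scene"); cv2.imwrite("pics/s2.png",s["pixels"][:,:,::-1])
for n in ["mark","hook_spot","hook_mouth"]:
    for q,cc in (("wrist",c),("top",t)):
      for d in spot_point(n,q)[:2]: print(n,q,d["xy"],d["conf"],atz(cc,d["xy"],{"knob":.24,"mark":.012}.get(n,.185)))
E
```

```text
[0.5989 0.1119 0.2266] [-179.88      0.0003 -160.3561] [ 7.6732 -7.8383 -4.515 ] [-2.1542 -2.6352  0.0931]
mark wrist [308.2, 55.9] 0.94 [0.4586 0.059  0.012 ]
mark top [280.1, 297.5] 0.72 [0.4536 0.0617 0.012 ]
hook_spot top [407.1, 300.1] 0.2 [ 0.4362 -0.203   0.185 ]
hook_mouth wrist [35.9, 182.7] 0.39 [ 0.602  -0.0524  0.185 ]
hook_mouth top [273.9, 283.4] 0.7 [0.4615 0.0639 0.185 ]
```

View pics/w2.png

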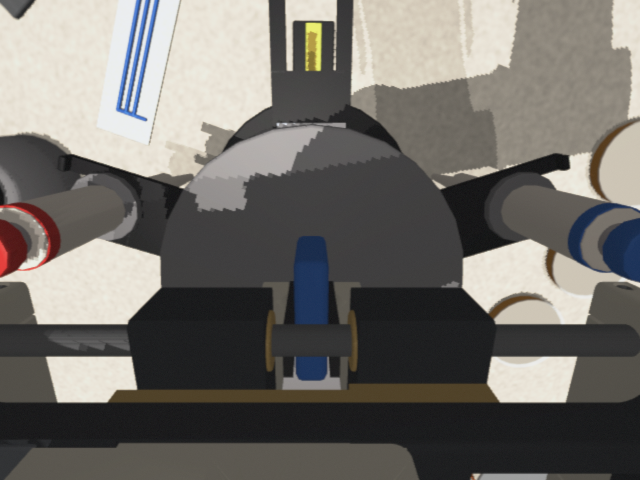

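View pics/t2.png

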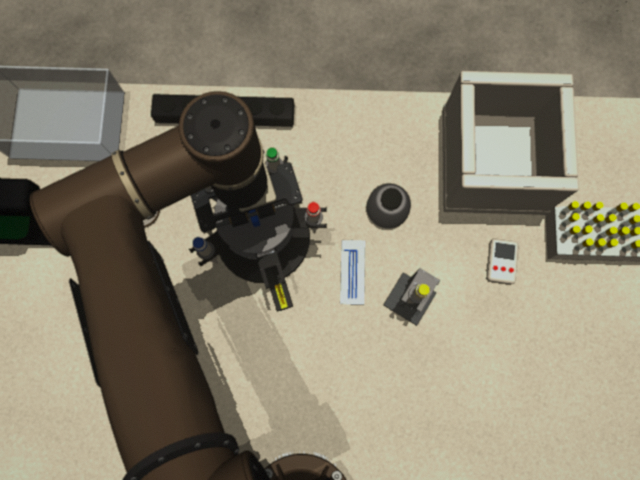

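The empty fork now straddles the mark: the wrist view shows the yellow stripe at about column 313 and prong centre at about 311. I'll measure what's left.

```bash
cat > meas.py <<'E'
from k import *
def meas(save=None):
    p,r=pose(); c=wcam(); g=c["pixels"]
    if save: cv2.imwrite(save,g[:,:,::-1])
    m,l,st,ce=cen(g,(22,130,60),(35,255,255))
    L=[]
    i=max(range(1,len(st)),key=lambda i:st[i][4]*(abs(ce[i][0]-311)<60)*(ce[i][1]<150))
    for row in range(st[i][1]+2,st[i][1]+st[i][3]-2):
        xs=np.nonzero(l[row]==i)[0]
        if len(xs)>5: L.append(atz(c,((xs.min()+xs.max())/2,row),.012))
    L=np.array(L); T=r.inv().apply(L-p); f=np.polyfit(T[:,0],T[:,1],1)
    print("mark box",st[i],"tool-x",T[[0,-1],0],"tool-y mean",T[:,1].mean(),"slope deg",np.degrees(f[0]))
    ang=np.degrees(np.arctan2(T[:,1].mean(),T[:,0].mean())); print("bearing from TCP in tool frame",ang)
    # prongs: dark edges at rows
    gr=cv2.cvtColor(g,cv2.COLOR_RGB2GRAY).astype(int)
    for row in (2,6,10,14):
        d=gr[row,250:375]<70; e=np.nonzero(np.diff(d.astype(int)))[0]+250.5; print(row,e)
        if len(e)>=4:
            q=[r.inv().apply(atz(c,(x,row),.185)-p) for x in (e[0],e[1],e[-2],e[-1])]; print("   prong y",[round(1000*x[1],1) for x in q],"x",q[0][0])
    return p,r
if __name__=="__main__": meas()
E
python3 meas.py; python3 - <<'E'
import cv2
a=cv2.imread("pics/w2.png")[0:150,240:400]; cv2.imwrite("pics/w2z.png",cv2.resize(a,(640,600),interpolation=cv2.INTER_CUBIC))
E
```

```text
mark box [305  23  16  48 708] tool-x [0.1759 0.1393] tool-y mean 0.0022688053029797967 slope deg 0.6560325644702447
bearing from TCP in tool frame 0.8236997302242113
2 [270.5 284.5 338.5 352.5]
   prong y [np.float64(-19.5), np.float64(-12.6), np.float64(14.0), np.float64(20.9)] x 0.14119395211758656
6 [270.5 284.5 338.5 352.5]
   prong y [np.float64(-19.6), np.float64(-12.7), np.float64(14.1), np.float64(21.0)] x 0.13947689716336553
10 [270.5 284.5 338.5 352.5]
   prong y [np.float64(-19.6), np.float64(-12.7), np.float64(14.1), np.float64(21.1)] x 0.1377499382491262
14 [270.5 284.5 337.5 352.5]
   prong y [np.float64(-19.7), np.float64(-12.7), np.float64(13.6), np.float64(21.1)] x 0.13601298943807716
```

View pics/w2z.png

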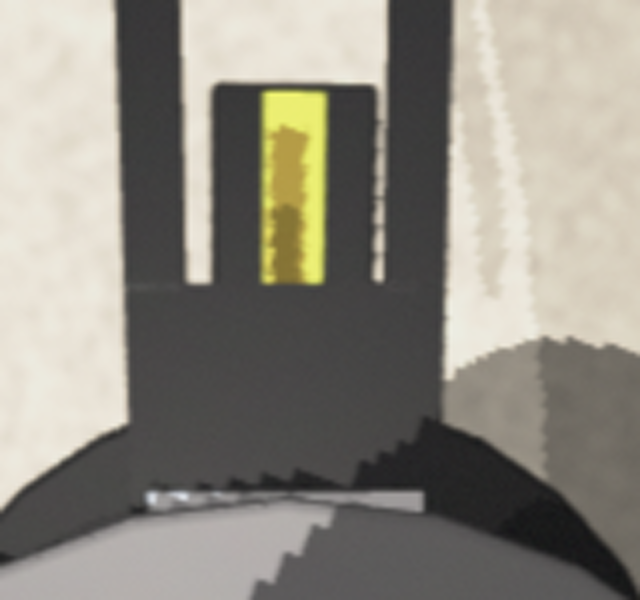

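Emit:
move_arm(
  increments=[
    {"travel": [-0.002, -0.004, 0], "dr": [0, 0, 0.014]},
    {"travel": [-0.002, -0.004, 0], "dr": [0, 0, 0.014]},
    {"travel": [-0.002, -0.004, 0], "dr": [0, 0, 0.014]},
  ],
)

```text
time_s: 9.9
tcp_pos: [0.5989, 0.1118, 0.2266]
tool_rot: [-180.0, -0.1, -160.8]
contact_force: [-2.0, -1.9, 1.2]
gripper_width: 0.0139
```

```bash
python3 meas.py
```

```text
mark box [303  23  16  48 713] tool-x [0.176  0.1393] tool-y mean 0.0004278781084938003 slope deg -0.44165135393593297
bearing from TCP in tool frame 0.1553136107359855
2 [269.5 284.5 337.5 352.5]
   prong y [np.float64(-20.0), np.float64(-12.6), np.float64(13.5), np.float64(20.9)] x 0.14123144262055387
6 [269.5 284.5 337.5 352.5]
   prong y [np.float64(-20.1), np.float64(-12.7), np.float64(13.6), np.float64(21.0)] x 0.1395128412921161
10 [269.5 284.5 337.5 352.5]
   prong y [np.float64(-20.2), np.float64(-12.7), np.float64(13.6), np.float64(21.1)] x 0.1377843649149078
14 [270.5 284.5 337.5 351.5]
   prong y [np.float64(-19.7), np.float64(-12.7), np.float64(13.7), np.float64(20.6)] x 0.13604610129584896
```

Emit:
move_arm(
  claw=-0.1,
  increments=[
    {"travel": [0, 0, 0], "dr": [0, 0, 0]},
    {"travel": [0, 0, 0], "dr": [0, 0, 0]},
    {"travel": [0, 0, 0], "dr": [0, 0, 0]},
    {"travel": [0, 0, 0], "dr": [0, 0, 0]},
  ],
)

```text
time_s: 10.45
tcp_pos: [0.5996, 0.1122, 0.2265]
tool_rot: [180.0, 0.0, -160.8]
contact_force: [0.2, -0.5, -0.0]
gripper_width: 0.0462
```

Emit:
move_arm(
  increments=[
    {"travel": [0, 0, -0.05], "dr": [0, 0, 0]},
    {"travel": [0, 0, -0.15], "dr": [0, 0, 0]},
    {"travel": [0, 0, -0.28], "dr": [0, 0, 0]},
    {"travel": [0, 0, -0.4], "dr": [0, 0, 0]},
    {"travel": [0, 0, -0.43], "dr": [0, 0, 0]},
    {"travel": [0, 0, -0.43], "dr": [0, 0, 0]},
  ],
)

```text
time_s: 11.2
tcp_pos: [0.5996, 0.1123, 0.3989]
tool_rot: [180.0, 0.1, -160.9]
contact_force: [0.5, 0.7, -0.5]
gripper_width: 0.0478
```

```bash
python3 - <<'E'
from k import *
c=wcam(); g=c["pixels"]; cv2.imwrite("pics/w3.png",g[:,:,::-1])
p,r=pose(); print(p,state()["tool_rot"])
t=camera("top"); m,l,st,ce=cen(t["pixels"],(20,120,80),(35,255,255))
for i in range(1,len(st)):
    if st[i][4]>60 and ce[i][0]<500: print(ce[i],atz(t,ce[i],.228))
s=camera("scene"); m,l,st,ce=cen(s["pixels"],(20,120,80),(35,255,255))
for i in range(1,len(st)):
    if st[i][4]>10 and ce[i][0]>200: print(st[i],ce[i],atz(s,ce[i],.225))
cv2.imwrite("pics/pz.png",np.hstack([cv2.resize(t["pixels"][260:340,370:450],(400,400)),cv2.resize(s["pixels"][190:290,210:310],(400,400))])[:,:,::-1])
E
```

```text
[0.5992 0.1122 0.3975] [ 179.9709   -0.0584 -160.8492]
[280.8528 295.9898] [0.4316 0.046  0.228 ]
[423.5221 289.5221] [ 0.4526 -0.2286  0.228 ]
[248 205   8   7  45] [251.8667 207.9111] [ 0.4481 -0.2283  0.225 ]
[249 214   8   3  15] [252.3333 215.2   ] [ 0.4818 -0.2215  0.225 ]
```

View pics/w3.png

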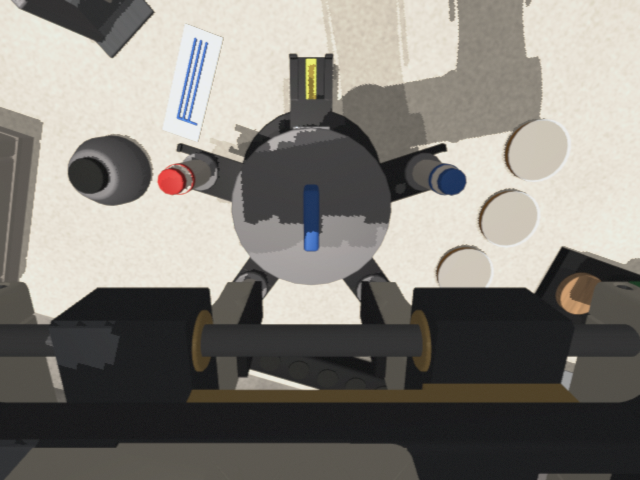

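View pics/pz.png

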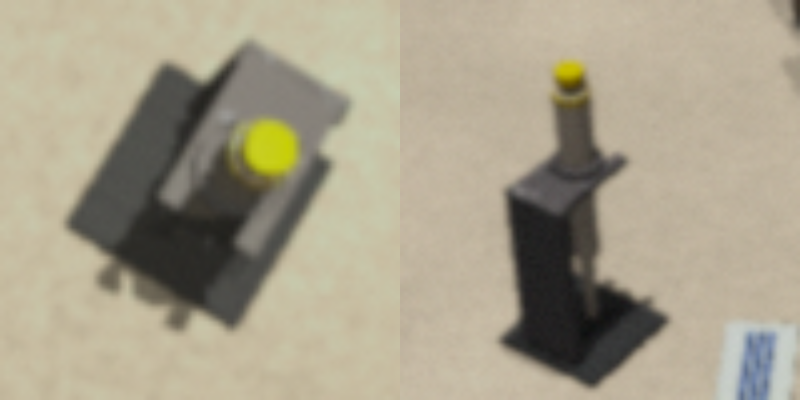

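The wrist view shows hook, mark and knob all in line near column 311 after release. The pipette button is at about (0.4525, -0.229), so I'm moving above it.

Emit:
move_arm(
  increments=[
    {"travel": [0.06, -0.065, 0], "dr": [0, 0, 0]},
    {"travel": [0.16, -0.17, 0], "dr": [0, 0, 0]},
    {"travel": [0.26, -0.28, 0.02], "dr": [0, 0, 0]},
    {"travel": [0.36, -0.39, 0.05], "dr": [0, 0, 0]},
    {"travel": [0.46, -0.5, 0.08], "dr": [0, 0, 0]},
    {"travel": [0.56, -0.61, 0.1], "dr": [0, 0, 0]},
    {"travel": [0.627, -0.685, 0.1], "dr": [0, 0, 0]},
    {"travel": [0.627, -0.685, 0.1], "dr": [0, 0, 0]},
  ],
)

```text
time_s: 12.35
tcp_pos: [0.4508, -0.2309, 0.3573]
tool_rot: [179.9, -0.1, -161.1]
contact_force: [-0.8, 1.0, -0.2]
gripper_width: 0.0478
```

```bash
python3 - <<'E'
from k import *
p,r=pose(); print(p,state()["tool_rot"],state()["joint_pos"])
c=wcam(); g=c["pixels"]; cv2.imwrite("pics/w4.png",g[:,:,::-1])
for n,z in (("pipette_grip",.19),("pipette_collar",.15),("pipette",.01)):
    for d in spot_point(n,"wrist")[:1]: print(n,d["xy"],d["conf"],atz(c,d["xy"],z))
m,l,st,ce=cen(g,(22,120,60),(35,255,255))
for i in range(1,len(st)):
    if st[i][4]>60: print(st[i],ce[i],atz(c,ce[i],.232))
E
```

```text
[ 0.4508 -0.2309  0.3573] [ 179.9472   -0.1224 -161.0547] [ -4.8741   1.0158  -7.046    0.0012 -82.0715 -66.1808]
pipette_grip [315.4, 222.6] 0.88 [ 0.4514 -0.2256  0.19  ]
pipette_collar [309.9, 215.6] 0.58 [ 0.4553 -0.2299  0.15  ]
pipette [309.4, 193.5] 0.59 [ 0.4549 -0.2311  0.01  ]
[303 222  25  25 488] [315.1906 234.2807] [ 0.4512 -0.2264  0.232 ]
[  0 230  11  13 110] [  4.1273 235.5818] [ 0.5371 -0.4731  0.232 ]
[485 240  15  36 388] [491.9072 257.0464] [ 0.4212 -0.0765  0.232 ]
[  0 250   9  13  88] [  3.2841 255.7955] [ 0.5558 -0.4722  0.232 ]
```

View pics/w4.png

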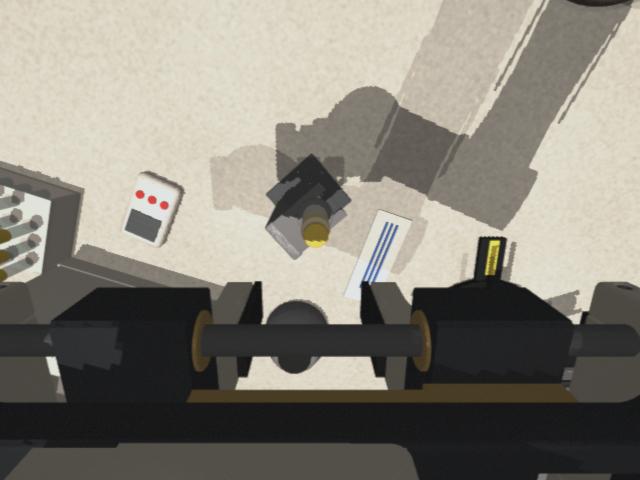

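```bash
python3 - <<'E'
import cv2
a=cv2.imread("pics/w4.png")[145:270,255:375]; cv2.imwrite("pics/w4z.png",cv2.resize(a,(576,600),interpolation=cv2.INTER_CUBIC))
E
```

View pics/w4z.png

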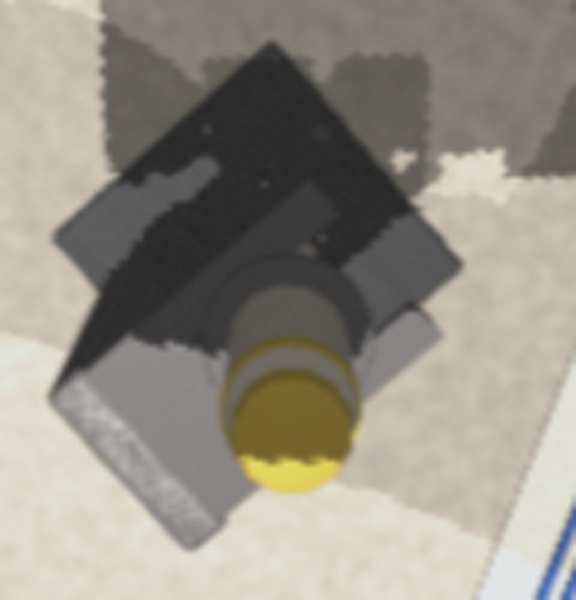

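```bash
python3 - <<'E'
from k import *
c=wcam(); p,r=pose(); print(p)
for uv,z in (((316.2,235),.232),((315.2,234.3),.232),((314.8,215),.156)):
    w=atz(c,uv,z); print(uv,w,r.inv().apply(w-p))
print(proj(c,p+[0,0,.232-p[2]]))
E
```

```text
[ 0.4528 -0.2282  0.3581]
(316.2, 235) [ 0.4537 -0.2228  0.232 ] [-0.0027  0.0048  0.1261]
(315.2, 234.3) [ 0.4534 -0.2238  0.232 ] [-0.0021  0.0039  0.1261]
(314.8, 215) [ 0.4539 -0.2231  0.156 ] [-0.0029  0.0044  0.2021]
[310.4437 231.9472]
```

```bash
python3 - <<'E'
from k import *
for k in range(2):
    p,r=pose(); c=wcam(); g=c["pixels"]
    m,l,st,ce=cen(g,(22,120,40),(35,255,255))
    i=min(range(1,len(st)),key=lambda i:np.hypot(*(ce[i]-[314,234])));print(p,state()["tool_rot"],state()["time_s"],st[i],ce[i],r.inv().apply(atz(c,ce[i],.232)-p))
a=g[145:270,255:375]; cv2.imwrite("pics/w5z.png",cv2.resize(a,(576,600),interpolation=cv2.INTER_CUBIC)[:,:,::-1])
E
```

```text
[ 0.4528 -0.2282  0.3581] [ 179.9827   -0.0205 -160.7696] 12.65 [301 218  25  26 492] [312.874  230.3577] [0.0011 0.0021 0.1261]
[ 0.4529 -0.2282  0.3582] [ 179.9885   -0.015  -160.765 ] 12.7 [300 218  26  25 492] [312.8557 230.1565] [0.0012 0.0021 0.1262]
```

View pics/w5z.png

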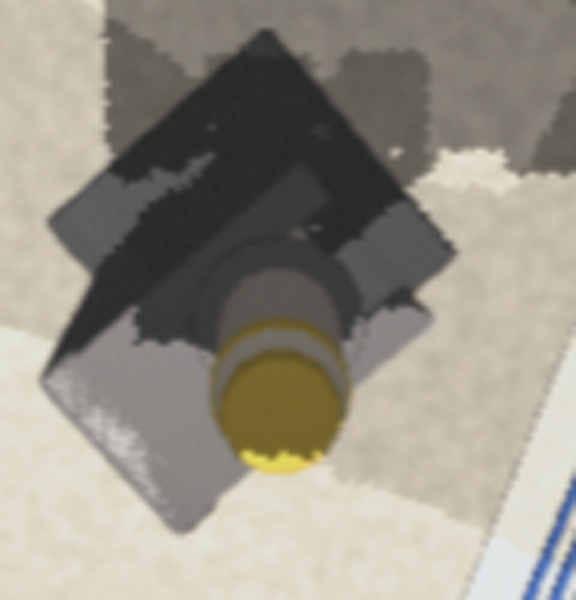

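Emit:
move_arm(
  increments=[
    {"travel": [0.0025, 0.005, 0.1], "dr": [0, 0, 0]},
    {"travel": [0.0025, 0.005, 0.22], "dr": [0, 0, 0]},
    {"travel": [0.0025, 0.005, 0.33], "dr": [0, 0, 0]},
    {"travel": [0.0025, 0.005, 0.41], "dr": [0, 0, 0]},
    {"travel": [0.0025, 0.005, 0.452], "dr": [0, 0, 0]},
    {"travel": [0.0025, 0.005, 0.452], "dr": [0, 0, 0]},
    {"travel": [0.0025, 0.005, 0.452], "dr": [0, 0, 0]},
  ],
)

```text
time_s: 13.58
tcp_pos: [0.4517, -0.2273, 0.1786]
tool_rot: [-180.0, 0.0, -160.8]
contact_force: [-0.2, 0.5, -0.9]
gripper_width: 0.048
```

Emit:
move_arm(
  claw=1,
  increments=[
    {"travel": [0, 0, 0], "dr": [0, 0, 0]},
    {"travel": [0, 0, 0], "dr": [0, 0, 0]},
    {"travel": [0, 0, 0], "dr": [0, 0, 0]},
    {"travel": [0, 0, 0], "dr": [0, 0, 0]},
    {"travel": [0, 0, 0], "dr": [0, 0, 0]},
  ],
)

```text
time_s: 14.2
tcp_pos: [0.4511, -0.2275, 0.1781]
tool_rot: [-180.0, 0.0, -160.8]
contact_force: [-1.0, 2.8, 3.7]
gripper_width: 0.0255
```

Emit:
move_arm(
  increments=[
    {"travel": [0, 0, -0.02], "dr": [0, 0, 0]},
    {"travel": [0, 0, -0.06], "dr": [0, 0, 0]},
    {"travel": [0, 0, -0.11], "dr": [0, 0, 0]},
    {"travel": [0, 0, -0.17], "dr": [0, 0, 0]},
    {"travel": [0, 0, -0.21], "dr": [0, 0, 0]},
    {"travel": [0, 0, -0.225], "dr": [0, 0, 0]},
    {"travel": [0, 0, -0.225], "dr": [0, 0, 0]},
  ],
)

```text
time_s: 15.08
tcp_pos: [0.4508, -0.2274, 0.2677]
tool_rot: [180.0, 0.0, -160.9]
contact_force: [-0.1, -0.3, -1.9]
gripper_width: 0.0254
```

```bash
python3 - <<'E'
from k import *
p,r=pose(); print(p,state()["tool_rot"],state()["contact_force"])
c=wcam(); cv2.imwrite("pics/w6.png",c["pixels"][:,:,::-1])
s=camera("scene"); a=s["pixels"][160:300,180:320]; cv2.imwrite("pics/s6.png",cv2.resize(a,(600,600),interpolation=cv2.INTER_CUBIC)[:,:,::-1])
for f in (.6,1,1.1):
  pass
ax=np.array([.5989,.1118]);th=np.radians(-160.8);u=np.array([np.cos(th),np.sin(th)])
for R_ in (.18,.12):
    t=np.append(ax+R_*u,.253); print(R_,t); togo(t,R.from_euler("xyz",[180,0,-160.8],degrees=True))
E
```

```text
[ 0.4508 -0.2274  0.2677] [ 179.993     0.0119 -160.8547] [-0.1306 -0.2571 -1.8681]
0.18 [0.4289 0.0526 0.253 ]
travel [-0.1786  0.6787  0.0352] dr [ 0.0011 -0.0014 -0.0012]
0.12 [0.4856 0.0723 0.253 ]
travel [-0.3286  0.6788  0.0351] dr [ 0.0011 -0.0014 -0.0012]
```

View pics/w6.png

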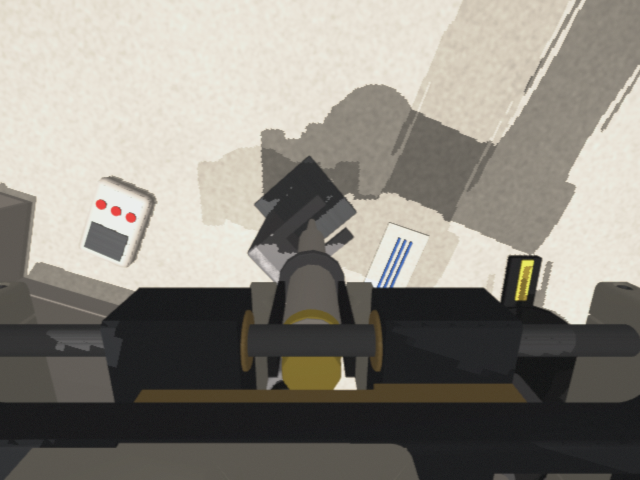

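View pics/s6.png

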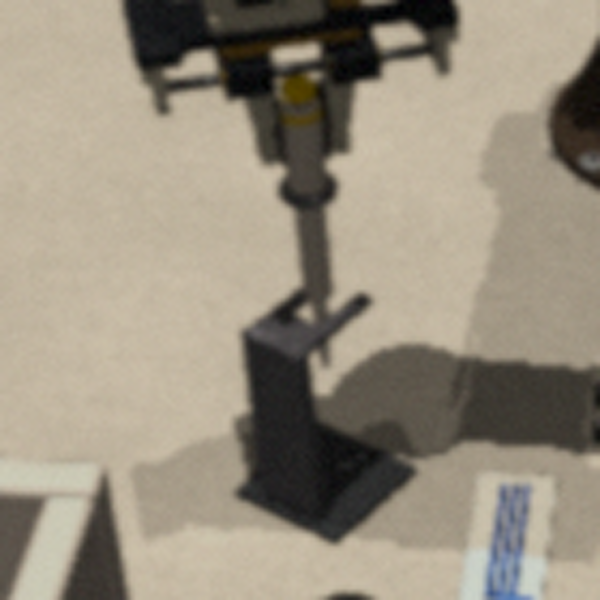

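The pipette hangs upright in the gripper, but its tip is still inside the stand's fork (scene crop, about (322,360)). I'll lift higher before moving sideways.

Emit:
move_arm(
  increments=[
    {"travel": [0, 0, -0.08], "dr": [0, 0, 0]},
    {"travel": [0, 0, -0.165], "dr": [0, 0, 0]},
    {"travel": [0, 0, -0.165], "dr": [0, 0, 0]},
    {"travel": [-0.03, 0.1, -0.165], "dr": [0, 0, 0]},
    {"travel": [-0.06, 0.22, -0.165], "dr": [0, 0, 0]},
    {"travel": [-0.09, 0.35, -0.16], "dr": [0, 0, 0]},
    {"travel": [-0.13, 0.5, -0.12], "dr": [0, 0, 0]},
    {"travel": [-0.16, 0.6, -0.08], "dr": [0, 0, 0]},
  ],
)

```text
time_s: 16.18
tcp_pos: [0.4316, 0.0222, 0.2983]
tool_rot: [180.0, -0.0, -160.8]
contact_force: [0.6, -0.6, -1.8]
gripper_width: 0.0252
```

Emit:
move_arm(
  increments=[
    {"travel": [-0.01, 0.05, 0.04], "dr": [0, 0, 0]},
    {"travel": [-0.018, 0.079, 0.08], "dr": [0, 0, 0]},
    {"travel": [-0.018, 0.079, 0.08], "dr": [0, 0, 0]},
    {"travel": [-0.018, 0.079, 0.08], "dr": [0, 0, 0]},
  ],
)

```text
time_s: 16.68
tcp_pos: [0.429, 0.0521, 0.2677]
tool_rot: [-180.0, -0.0, -160.8]
contact_force: [0.5, 0.1, -0.9]
gripper_width: 0.0257
```

```bash
python3 - <<'E'
from k import *
p,r=pose(); print(p,state()["tool_rot"],state()["contact_force"],state()["joint_pos"])
c=wcam(); cv2.imwrite("pics/w7.png",c["pixels"][:,:,::-1])
a=c["pixels"][200:400,220:400]; cv2.imwrite("pics/w7z.png",cv2.resize(a,(540,600),interpolation=cv2.INTER_CUBIC)[:,:,::-1])
s=camera("scene"); cv2.imwrite("pics/s7.png",cv2.resize(s["pixels"][170:350,250:490],(800,600),interpolation=cv2.INTER_CUBIC)[:,:,::-1])
E
```

```text
[0.429  0.0521 0.2677] [-179.9769   -0.0365 -160.8419] [ 0.543   0.1342 -0.9118] [  33.2848   -4.7896  -24.0113    0.0143  -70.8193 -104.1314]
```

View pics/w7.png

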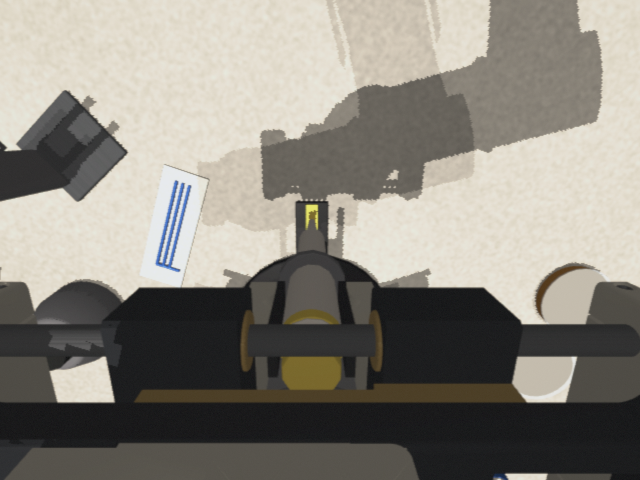

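View pics/w7z.png

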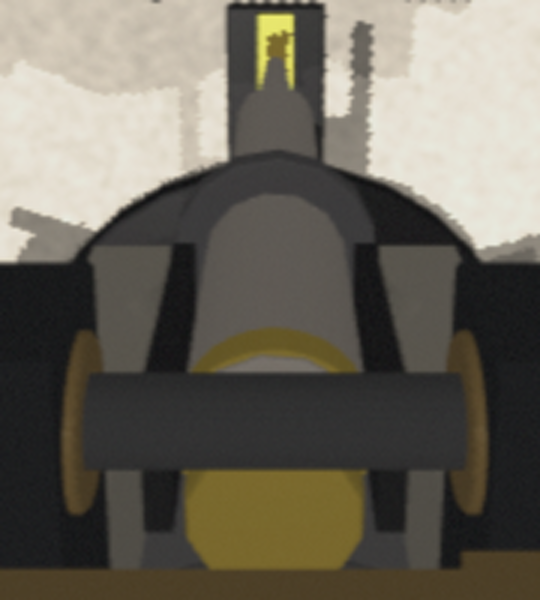

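View pics/s7.png

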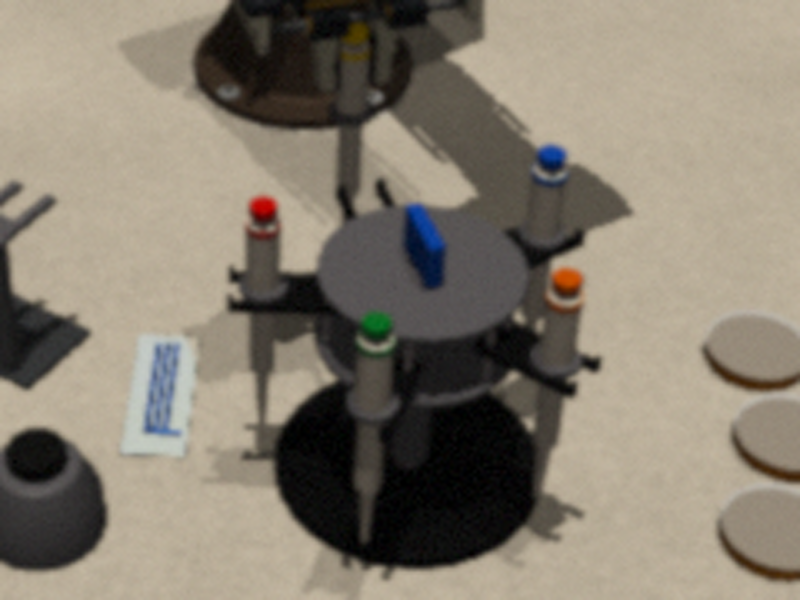

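```bash
python3 - <<'E'
from k import *
c=wcam()
H=np.array(c["hand_eye"])
def toolpt(uv,zt): # tool coords point at tool z=zt
    d=H[:3,:3]@np.array([(uv[0]-c["cx"])/c["fx"],(uv[1]-c["cy"])/c["fy"],1]); o=H[:3,3]; return o+d*(zt-o[2])/d[2]
g=cv2.imread("pics/w3.png")
cv2.imwrite("pics/w3z.png",cv2.resize(g[40:300,210:410],(600,780-180),interpolation=cv2.INTER_CUBIC))
for uv in [(231.5,203),(391,203),(311,125),(311,285)]: print("plate",toolpt(uv,.3975-.215))
for uv in [(311,186),(311,250)]: print("knob",toolpt(uv,.3975-.257))
for uv in [(311,57),(311,100)]: print("mark",toolpt(uv,.3975-.012))
for uv in [(311,55)]: print("lip",toolpt(uv,.3975-.185))
E
```

```text
plate [ 0.0134 -0.0776  0.1825]
plate [0.0134 0.0791 0.1825]
plate [0.0863 0.0005 0.1825]
plate [-0.0743  0.0005  0.1825]
knob [0.0362 0.0005 0.1405]
knob [-0.0212  0.0005  0.1405]
mark [0.1807 0.0005 0.3855]
mark [0.1247 0.0005 0.3855]
lip [0.1502 0.0005 0.2125]
```

View pics/w3z.png

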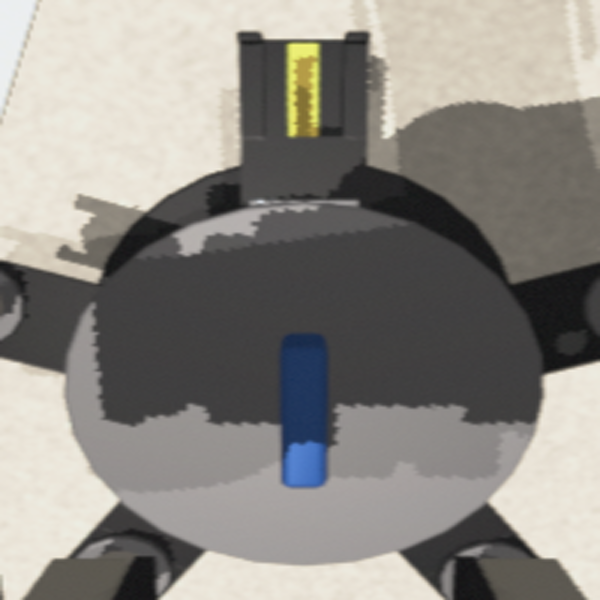

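```bash
python3 - <<'E'
from k import *
c=wcam(); print(pose()[0],state()["tool_rot"])
H=np.array(c["hand_eye"])
def toolpt(uv,zt):
    d=H[:3,:3]@np.array([(uv[0]-c["cx"])/c["fx"],(uv[1]-c["cy"])/c["fy"],1]); o=H[:3,3]; return o+d*(zt-o[2])/d[2]
g=c["pixels"]; cv2.imwrite("pics/w8z.png",cv2.resize(g[195:295,260:370],(770,600*7//6-100),interpolation=cv2.INTER_CUBIC)[:,:,::-1])
zc=.0281 # collar underside in tool z (grip offset)
for n,row,z,rad in [("collar under",250,zc,.019),("barrel bottom",264.3,zc-.006,.013),("shaft bottom",231,zc+.08,.010)]:
    print(n,toolpt((311.5,row),z)[0]-rad)
E
```

```text
[0.4293 0.0521 0.2681] [ 179.9947    0.0392 -160.8979]
collar under -0.0023458915733514073
barrel bottom -0.002599296499400704
shaft bottom -0.004509608378179103
```

View pics/w8z.png

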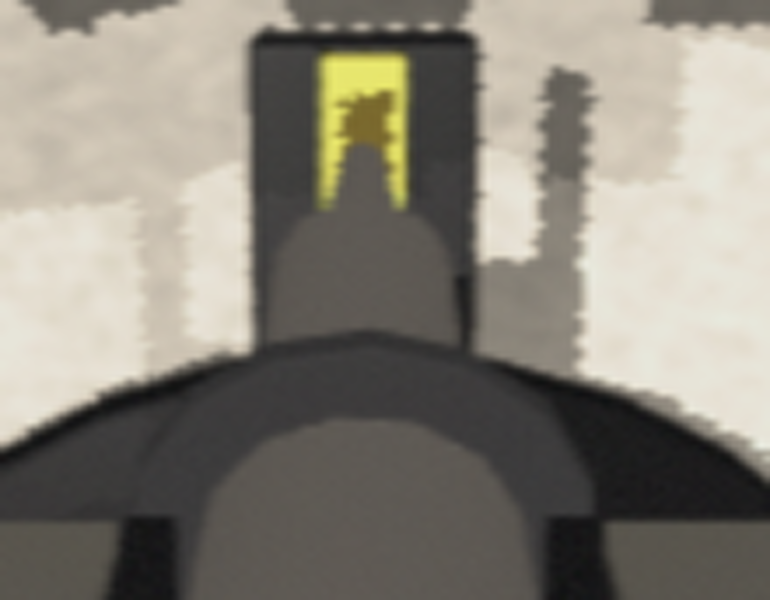

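The wrist view shows the pipette held centred at column 312 and upright. I'm going in radially with the collar at about 225 mm, above the lips' highest possible height of 201 mm.

Emit:
move_arm(
  increments=[
    {"travel": [-0.02, 0.001, 0.02], "dr": [0, 0, 0]},
    {"travel": [-0.05, 0.001, 0.037], "dr": [0, 0, 0]},
    {"travel": [-0.085, 0.001, 0.037], "dr": [0, 0, 0]},
    {"travel": [-0.115, 0.001, 0.037], "dr": [0, 0, 0]},
    {"travel": [-0.132, 0.001, 0.037], "dr": [0, 0, 0]},
    {"travel": [-0.132, 0.001, 0.037], "dr": [0, 0, 0]},
    {"travel": [-0.132, 0.001, 0.037], "dr": [0, 0, 0]},
  ],
)

```text
time_s: 17.75
tcp_pos: [0.4786, 0.0701, 0.253]
tool_rot: [180.0, -0.0, -160.9]
contact_force: [-0.0, -0.8, -1.5]
gripper_width: 0.0257
```

```bash
cat > look.py <<'E'
from k import *
import sys
n=sys.argv[1]
s=state(); print(s["time_s"],pose()[0],s["tool_rot"],s["contact_force"],s["ft_torque"])
c=wcam(); g=c["pixels"]; cv2.imwrite(f"pics/{n}.png",g[:,:,::-1])
cv2.imwrite(f"pics/{n}z.png",cv2.resize(g[195:295,260:370],(770,600),interpolation=cv2.INTER_CUBIC)[:,:,::-1])
s=camera("scene"); cv2.imwrite(f"pics/{n}s.png",cv2.resize(s["pixels"][180:300,300:460],(800,600),interpolation=cv2.INTER_CUBIC)[:,:,::-1])
E
python3 look.py a1
```

```text
17.75 [0.4786 0.0701 0.253 ] [ 179.9954   -0.006  -160.8533] [-0.0021 -0.7919 -1.4769] [ 0.0167 -0.1229 -0.0445]
```

View pics/a1z.png

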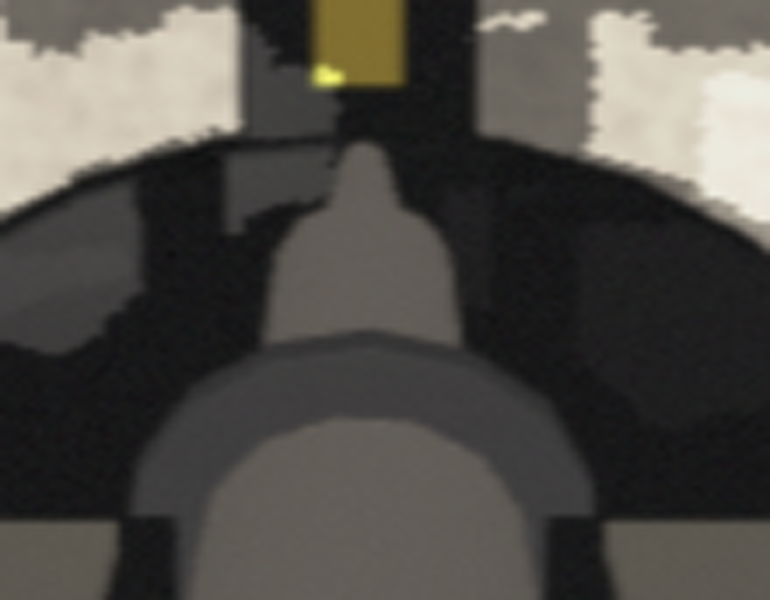

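View pics/a1s.png

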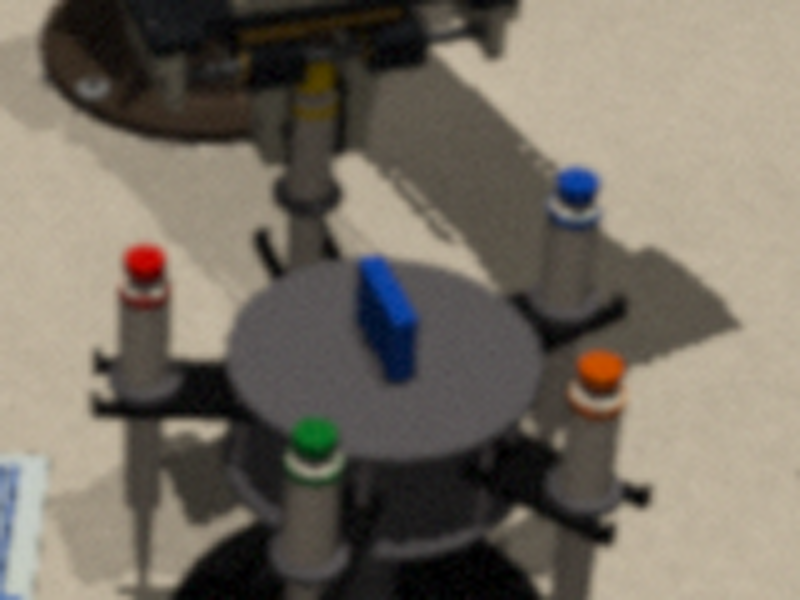

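```bash
cat > enh.py <<'E'
import cv2,numpy as np,sys
g=cv2.imread(f"pics/{sys.argv[1]}.png")[180:300,250:380].astype(float)
g=np.clip((g/90)**0.7*255,0,255).astype(np.uint8)
cv2.imwrite(f"pics/{sys.argv[1]}e.png",cv2.resize(g,(650,600),interpolation=cv2.INTER_CUBIC))
E
python3 enh.py a1
```

```text
(no output)
```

View pics/a1e.png

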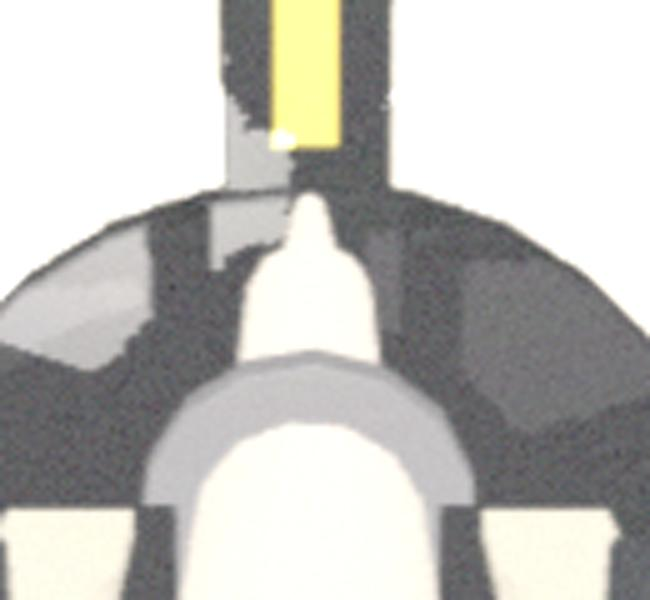

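```bash
cat > enh.py <<'E'
import cv2,numpy as np,sys
g=cv2.imread(f"pics/{sys.argv[1]}.png")[200:285,265:360].astype(float).mean(2)
g=np.clip((cv2.GaussianBlur(g,(3,3),.6)-8)/45*255,0,255).astype(np.uint8)
cv2.imwrite(f"pics/{sys.argv[1]}e.png",cv2.resize(g,(760,595*760//665),interpolation=cv2.INTER_CUBIC)[:600])
E
python3 enh.py a1
```

```text
(no output)
```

View pics/a1e.png

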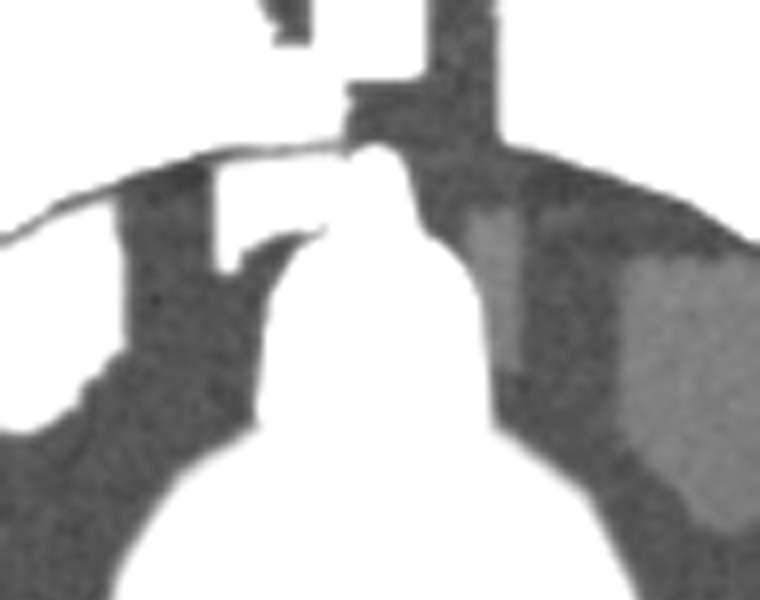

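Against the contrast-stretched view, the collar is centred between the prongs to within 0.3 mm. The lip end says the collar should go about 1.5 mm further in. I'm starting the descent.

Emit:
move_arm(
  increments=[
    {"travel": [-0.004, 0, 0.01], "dr": [0, 0, 0]},
    {"travel": [-0.004, 0, 0.025], "dr": [0, 0, 0]},
    {"travel": [-0.004, 0, 0.037], "dr": [0, 0, 0]},
    {"travel": [-0.004, 0, 0.04], "dr": [0, 0, 0]},
    {"travel": [-0.004, 0, 0.04], "dr": [0, 0, 0]},
  ],
)

```text
time_s: 18.48
tcp_pos: [0.4803, 0.0707, 0.2369]
tool_rot: [-180.0, -0.0, -160.8]
contact_force: [0.9, 0.3, -0.8]
gripper_width: 0.0255
```

```bash
python3 look.py a2; python3 enh.py a2
```

```text
18.475 [0.4803 0.0707 0.2369] [-179.9934   -0.0137 -160.847 ] [ 0.9441  0.2956 -0.7868] [ 0.0541 -0.139  -0.029 ]
```

View pics/a2e.png

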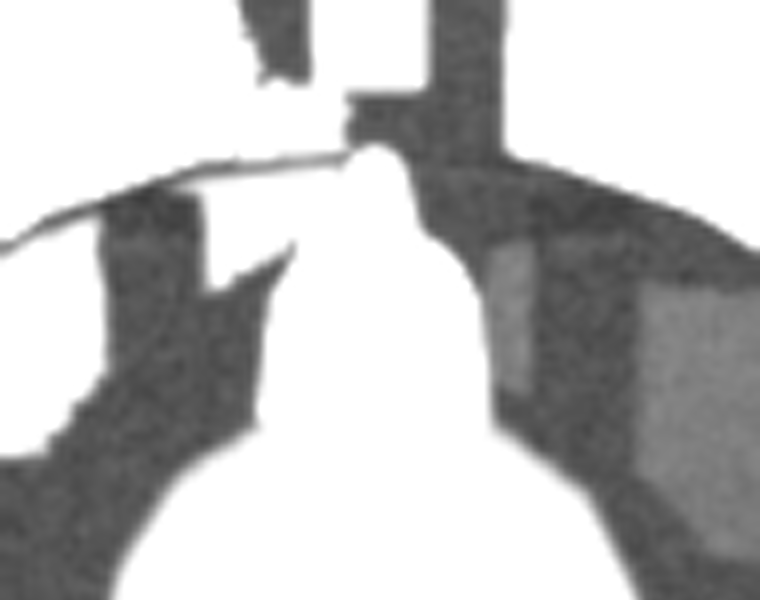

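View pics/a2s.png

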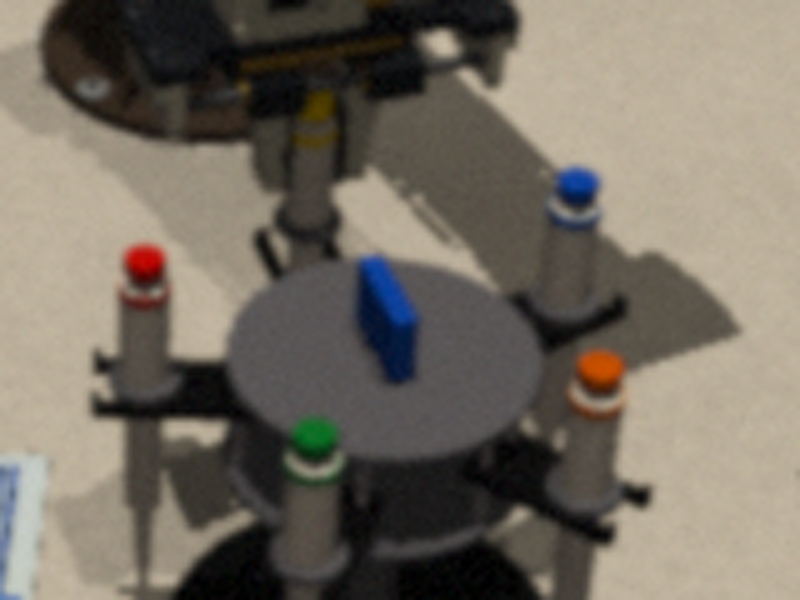

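Emit:
move_arm(
  increments=[
    {"travel": [0, 0, 0.0035], "dr": [0, 0, 0]},
    {"travel": [0, 0, 0.007], "dr": [0, 0, 0]},
    {"travel": [0, 0, 0.0105], "dr": [0, 0, 0]},
    {"travel": [0, 0, 0.014], "dr": [0, 0, 0]},
    {"travel": [0, 0, 0.0175], "dr": [0, 0, 0]},
    {"travel": [0, 0, 0.021], "dr": [0, 0, 0]},
    {"travel": [0, 0, 0.0225], "dr": [0, 0, 0]},
    {"travel": [0, 0, 0.0225], "dr": [0, 0, 0]},
  ],
)

```text
time_s: 19.58
tcp_pos: [0.4803, 0.0707, 0.2279]
tool_rot: [180.0, -0.0, -160.9]
contact_force: [-0.4, 0.8, -1.0]
gripper_width: 0.0254
```

```bash
python3 look.py a3; python3 enh.py a3
```

```text
19.575 [0.4803 0.0707 0.2279] [ 179.9996   -0.0022 -160.8517] [-0.4018  0.8036 -1.0336] [ 0.033  -0.1767 -0.0137]
```

View pics/a3e.png

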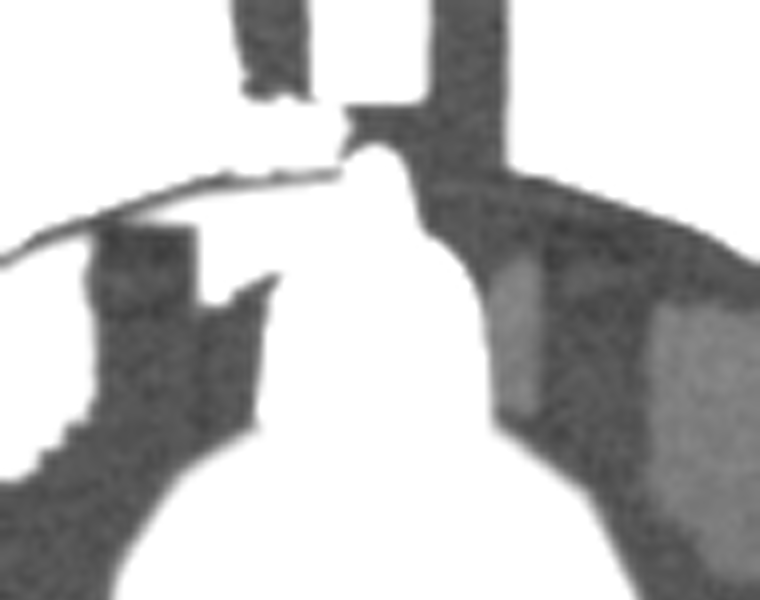

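Emit:
move_arm(
  increments=[
    {"travel": [0, 0, 0.002], "dr": [0, 0, 0]},
    {"travel": [0, 0, 0.004], "dr": [0, 0, 0]},
    {"travel": [0, 0, 0.006], "dr": [0, 0, 0]},
    {"travel": [0, 0, 0.008], "dr": [0, 0, 0]},
    {"travel": [0, 0, 0.01], "dr": [0, 0, 0]},
    {"travel": [0, 0, 0.01], "dr": [0, 0, 0]},
  ],
)

```text
time_s: 20.42
tcp_pos: [0.4803, 0.0707, 0.2239]
tool_rot: [180.0, -0.0, -160.9]
contact_force: [0.3, -0.6, -0.2]
gripper_width: 0.0254
```

Emit:
move_arm(
  increments=[
    {"travel": [0, 0, 0.002], "dr": [0, 0, 0]},
    {"travel": [0, 0, 0.004], "dr": [0, 0, 0]},
    {"travel": [0, 0, 0.005], "dr": [0, 0, 0]},
    {"travel": [0, 0, 0.005], "dr": [0, 0, 0]},
  ],
)

```text
time_s: 20.92
tcp_pos: [0.4803, 0.0707, 0.2219]
tool_rot: [-180.0, -0.0, -160.9]
contact_force: [-0.1, 0.7, -1.3]
gripper_width: 0.0252
```

Emit:
move_arm(
  increments=[
    {"travel": [0, 0, 0.002], "dr": [0, 0, 0]},
    {"travel": [0, 0, 0.004], "dr": [0, 0, 0]},
    {"travel": [0, 0, 0.005], "dr": [0, 0, 0]},
    {"travel": [0, 0, 0.005], "dr": [0, 0, 0]},
  ],
)

```text
time_s: 21.42
tcp_pos: [0.4803, 0.0707, 0.2199]
tool_rot: [-180.0, -0.0, -160.8]
contact_force: [0.4, -0.6, -1.9]
gripper_width: 0.0255
```

Emit:
move_arm(
  increments=[
    {"travel": [0, 0, 0.002], "dr": [0, 0, 0]},
    {"travel": [0, 0, 0.004], "dr": [0, 0, 0]},
    {"travel": [0, 0, 0.005], "dr": [0, 0, 0]},
    {"travel": [0, 0, 0.005], "dr": [0, 0, 0]},
  ],
)

```text
time_s: 21.92
tcp_pos: [0.4803, 0.0707, 0.2179]
tool_rot: [-180.0, -0.0, -160.8]
contact_force: [-0.5, -0.2, -1.6]
gripper_width: 0.0252
```

```bash
python3 look.py a4; python3 enh.py a4
```

```text
21.925 [0.4803 0.0707 0.2179] [-179.9988   -0.0049 -160.8474] [-0.4941 -0.2197 -1.5948] [ 0.0505 -0.1716 -0.032 ]
```

View pics/a4e.png

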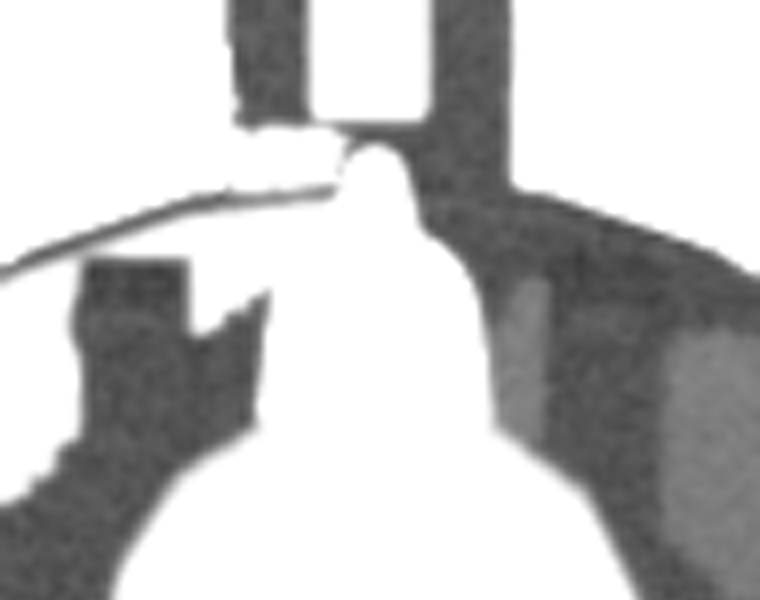

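View pics/a4s.png

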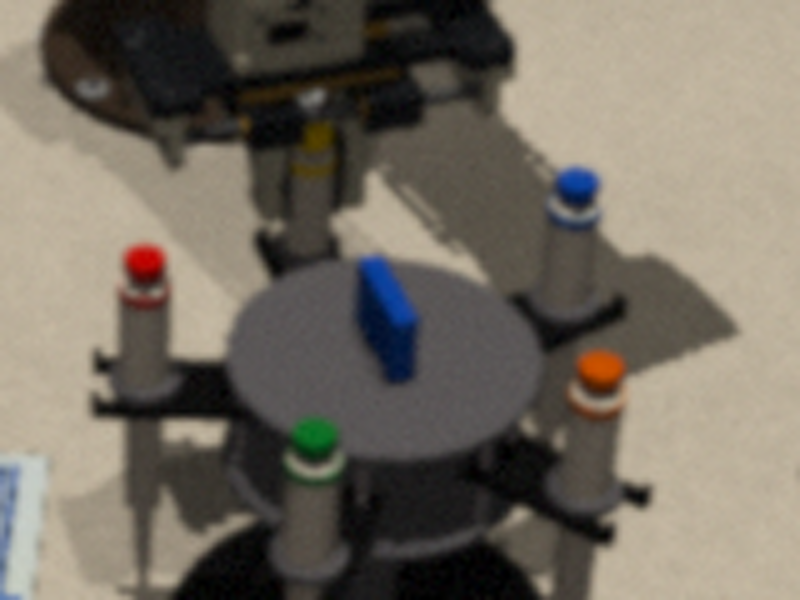

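Emit:
move_arm(
  increments=[
    {"travel": [-0.001, 0, 0.002], "dr": [0, 0, 0]},
    {"travel": [-0.002, 0, 0.004], "dr": [0, 0, 0]},
    {"travel": [-0.002, 0, 0.005], "dr": [0, 0, 0]},
    {"travel": [-0.002, 0, 0.005], "dr": [0, 0, 0]},
  ],
)

```text
time_s: 22.52
tcp_pos: [0.481, 0.0709, 0.2159]
tool_rot: [-180.0, -0.0, -160.8]
contact_force: [-0.2, 0.8, -2.0]
gripper_width: 0.0256
```

Emit:
move_arm(
  increments=[
    {"travel": [0, 0, 0.002], "dr": [0, 0, 0]},
    {"travel": [0, 0, 0.004], "dr": [0, 0, 0]},
    {"travel": [0, 0, 0.005], "dr": [0, 0, 0]},
    {"travel": [0, 0, 0.005], "dr": [0, 0, 0]},
  ],
)

```text
time_s: 23.02
tcp_pos: [0.481, 0.0709, 0.2139]
tool_rot: [-180.0, -0.0, -160.8]
contact_force: [-0.8, -0.5, -0.9]
gripper_width: 0.0258
```

Emit:
move_arm(
  increments=[
    {"travel": [0, 0, 0.002], "dr": [0, 0, 0]},
    {"travel": [0, 0, 0.004], "dr": [0, 0, 0]},
    {"travel": [0, 0, 0.005], "dr": [0, 0, 0]},
    {"travel": [0, 0, 0.005], "dr": [0, 0, 0]},
  ],
)

```text
time_s: 23.52
tcp_pos: [0.4812, 0.071, 0.2122]
tool_rot: [-180.0, 0.0, -160.8]
contact_force: [-1.1, 0.2, 1.9]
gripper_width: 0.0258
```

```bash
python3 look.py a5; python3 enh.py a5
```

```text
23.525 [0.4812 0.071  0.2122] [-179.9974    0.0191 -160.845 ] [-1.1097  0.2136  1.9333] [0.1186 0.3298 0.0503]
```

View pics/a5e.png

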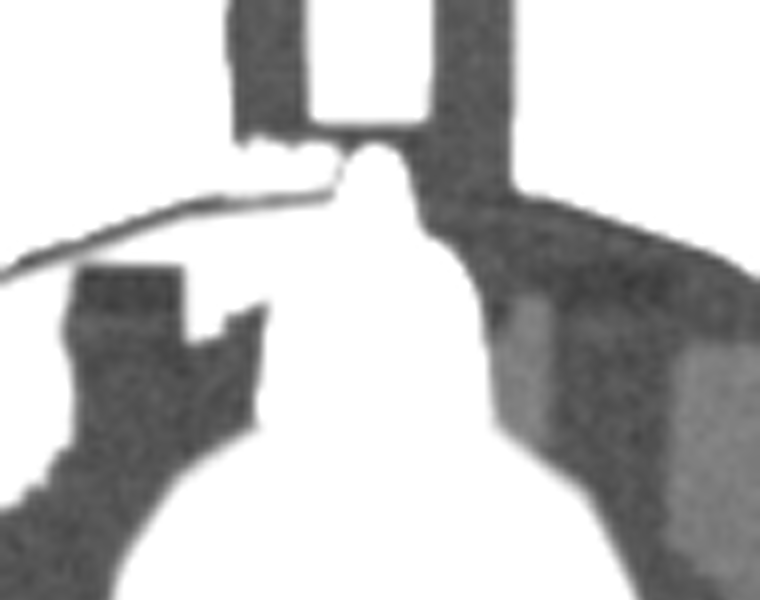

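View pics/a5s.png

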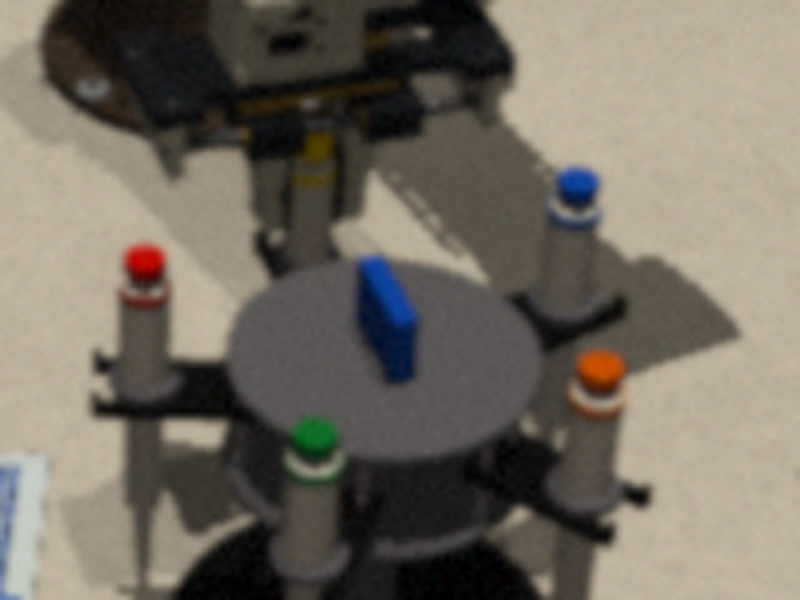

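First contact came at TCP z 0.2122, with Fz going from −1.4 to +1.9 N. The collar is between the prongs and inside the lips, so this is the seat. I'll confirm the force holds before letting go.

Emit:
move_arm(
  increments=[
    {"travel": [0, 0, 0], "dr": [0, 0, 0]},
    {"travel": [0, 0, 0], "dr": [0, 0, 0]},
    {"travel": [0, 0, 0], "dr": [0, 0, 0]},
  ],
)

```text
time_s: 24.0
tcp_pos: [0.4811, 0.071, 0.212]
tool_rot: [180.0, 0.0, -160.8]
contact_force: [-1.6, -0.4, 1.8]
gripper_width: 0.0251
```

Emit:
move_arm(
  claw=-0.1,
  increments=[
    {"travel": [0, 0, 0], "dr": [0, 0, 0]},
    {"travel": [0, 0, 0], "dr": [0, 0, 0]},
    {"travel": [0, 0, 0], "dr": [0, 0, 0]},
    {"travel": [0, 0, 0], "dr": [0, 0, 0]},
  ],
)

```text
time_s: 24.5
tcp_pos: [0.4811, 0.0709, 0.2119]
tool_rot: [-180.0, -0.0, -160.9]
contact_force: [0.3, -0.4, -1.2]
gripper_width: 0.0475
```

```bash
python3 look.py a6; python3 enh.py a6
```

```text
24.5 [0.4811 0.0709 0.2119] [-179.9999   -0.0076 -160.8519] [ 0.2634 -0.4301 -1.1525] [-0.0456 -0.0758  0.0113]
```

View pics/a6.png

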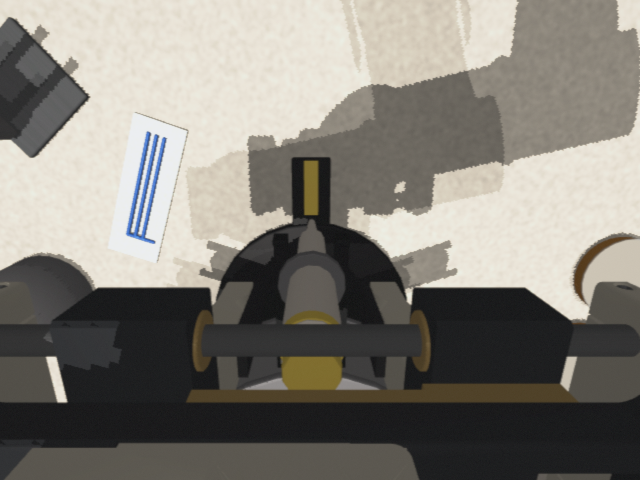

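View pics/a6s.png

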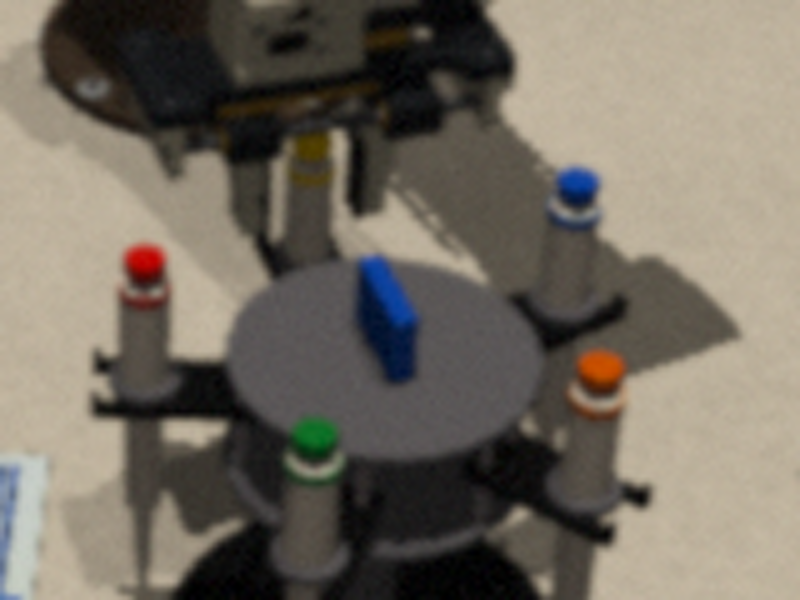

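The pipette hangs upright on its own, with the button in the wrist view at about (312,372), centred between the open fingers. I'm withdrawing straight up.

Emit:
move_arm(
  increments=[
    {"travel": [0, 0, -0.02], "dr": [0, 0, 0]},
    {"travel": [0, 0, -0.06], "dr": [0, 0, 0]},
    {"travel": [0, 0, -0.12], "dr": [0, 0, 0]},
    {"travel": [0, 0, -0.2], "dr": [0, 0, 0]},
    {"travel": [0, 0, -0.3], "dr": [0, 0, 0]},
    {"travel": [0, 0, -0.4], "dr": [0, 0, 0]},
    {"travel": [0, 0, -0.45], "dr": [0, 0, 0]},
    {"travel": [0, 0, -0.45], "dr": [0, 0, 0]},
  ],
)

```text
time_s: 25.6
tcp_pos: [0.4816, 0.0711, 0.3948]
tool_rot: [180.0, 0.3, -160.8]
contact_force: [0.2, -0.6, -0.1]
gripper_width: 0.0482
```

Emit:
move_arm(
  increments=[
    {"travel": [-0.1, 0, 0], "dr": [0, 0, 0]},
    {"travel": [-0.2, 0, 0], "dr": [0, 0, 0]},
    {"travel": [-0.27, 0, 0], "dr": [0, 0, 0]},
    {"travel": [-0.27, 0, 0], "dr": [0, 0, 0]},
    {"travel": [-0.27, 0, 0], "dr": [0, 0, 0]},
  ],
)

```text
time_s: 26.22
tcp_pos: [0.5826, 0.1061, 0.3916]
tool_rot: [-180.0, -0.1, -160.9]
contact_force: [0.8, -0.3, 0.5]
gripper_width: 0.0481
```

```bash
python3 look.py a7; python3 - <<'E'
from k import *
t=camera("top"); cv2.imwrite("pics/t7.png",t["pixels"][:,:,::-1])
g=cv2.imread("pics/a7.png"); cv2.imwrite("pics/a7c.png",cv2.resize(g[20:300,190:430],(600,600),interpolation=cv2.INTER_CUBIC))
E
```

```text
26.225 [0.5826 0.1061 0.3916] [-179.9925   -0.055  -160.857 ] [ 0.8092 -0.3369  0.4785] [ 0.0164 -0.1492  0.0457]
```

View pics/a7c.png

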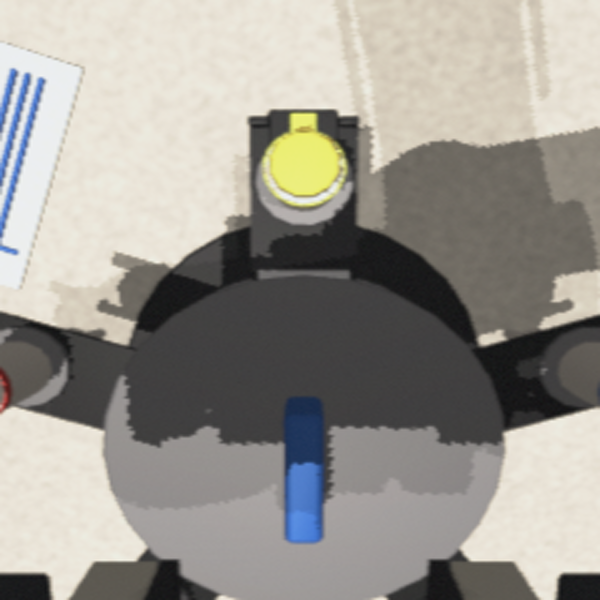

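View pics/a7s.png

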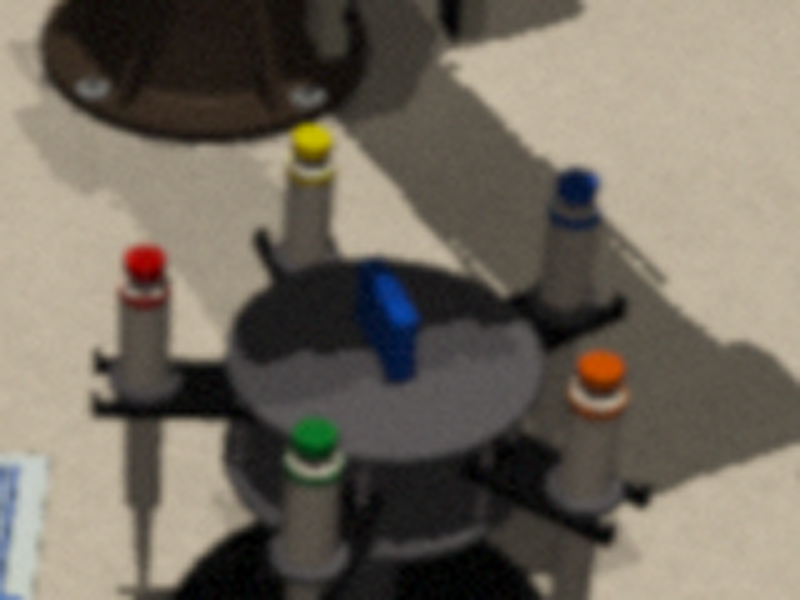

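View pics/t7.png

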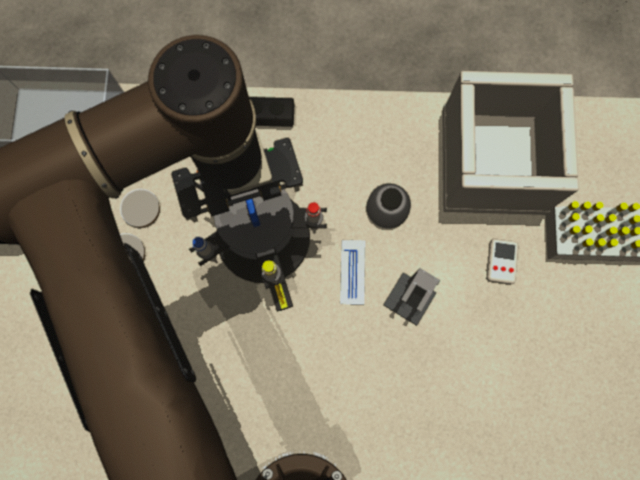

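The pipette hangs in the empty hook, and hook, mark and knob are in line (crop column about 303). The bystanders in view haven't moved and the arm is clear.

```bash
python3 -c "
from plant import *
print(sign_off())"
```

```text
the job is handed in; nothing more can be done
None
```

The yellow-topped pipette now hangs upright on the carousel's empty hook. I handed the job in at about 26 s; the sign-off gave no verdict.

- **Carousel:** I gripped the blue knob and turned it about 87° clockwise until the empty hook pointed along the yellow mark. The wrist camera put mark and hook within about 0.1 mm sideways of each other, and they were still in line in the last pictures. While turning, my grip was a few millimetres off the axis, so there was a brief side force of about 15 N on the tool.
- **Pipette:** I lifted it straight out of the stand, came in from outside above the hook's lips, and lowered it in 2 mm steps. First contact came with the collar about 184 mm above the bench. The hook took about 3 N, more than the pipette's weight, and the reading held steady before I opened the fingers. I then withdrew straight up.
- **Last checks:** The pipette is upright and centred between the prongs. The other four pipettes, the stand, the mixer and the timer look unmoved, and the tool reads under 1 N with the arm clear above. In the last top picture the arm hid two of the three dishes at least in part, so I could not fully check those; the arm never went near them while low.
- **Disagreements:** My estimates of the carousel axis differed by 2–5 mm between cameras and arm readings. I set the final fit from the pipette's collar and the hook seen in the same wrist picture.

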